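Move the drive sled to the other dock

TASK

Move the drive sled to the empty dock: press down the loaded dock's catch so that the sled springs out, draw it off its rails by the pull tab, and slide it into the other dock until that catch clicks up in front of it. Go gently: do not tug the sled against a catch, jam it in the rails or ram it home, do not lean hard on the docks, and leave the other things on the bench alone.

Things in the scene. Friction and masses are not known exactly. Their poses are not given: they have to be found in the camera images.
- sled: Drive sled: bare-metal drive with blank label in a black carrier, 0.14 to 0.22 kg; starts latched in dock_a. Origin: underside, mid-width, at the bezel's front face; x = the way it slides in, z up. mm: bezel x 0 to 8, y -43 to 43, z 0 to 26; runner flanges x 7 to 105, y 31 to 43 each side, z 0 to 4; drive x 8 to 108, y -35 to 35, z 6 to 21; pull tab x -50 to 0, y -21 to -7, z 12 to 28.
- sled_grip (a point): Grasp point in the middle of the black pull tab, which sticks out of the bezel beside the catch: 30 mm out from the bezel, at half height. The tab is 50 long (x), 14 wide (y), 16 mm high; pinch its two long sides (facing sled +y and -y) from above, with 40 N or more so that the sled does not droop.
- sled_nose (a point): Middle of the sled's leading end, on its underside plane (sled x 108 mm).
- dock_a: Loaded dock, fixed: open aluminium cradle 97 mm wide (y), 57 mm high at the rear board. Origin: on the bench under its middle; x = the way a sled slides in. Seated sled: its origin at x -50, y 0, z 30 mm. Runner ledges: top z 30, x -58 to 62. Side walls: inner faces at y 44.5 and -44.5 (1.5 mm play each side), top z 38.5, x -58 to 62, flared outwards from there to x -70.
- dock_a_mouth (a point): Middle of the start of dock_a's lips, at ledge height (dock x -14, z 30 mm). The lips run x -14 to 45 over the runner flanges, underside z 35.5 (1.5 mm play), at y beyond 37.5 each side, with upturned lead-ins to x -26. A sled whose origin is at dock x under -140 has its nose out of the lips; under -168 it is free of the ledges too.
- dock_b: Empty dock, fixed, same make and frame as dock_a. But its slotted plate, which carries catch, ejector and rear stop together, is screwed on up to 12 mm farther in or out than dock_a's, so a sled clicks home at x -62 to -38 mm: unknown, feel for it. The stop is hard, 2.5 mm beyond; the sled may touch it; let go, the ejector sets it back against the catch.
- dock_b_mouth (a point): The same point on dock_b. Sliding in is light (under 3 N). The bezel climbs the catch's ramp from 20 to 12 mm before home (up to 10 N back, 8 N upward); a spring pin at the rear (3 to 6 N) pushes back over the last 10 mm; then the catch clicks up in front of the bezel, then the stop. Stop pushing at about 15 N; over 20 N is ramming. Pressing down as well adds to the load on the rails.
- catch_a_pad (a point): Top middle of the ribbed steel finger pad of dock_a's catch (30 mm long in dock x, 18 wide), at dock x -82, y +20, z 24 mm: in front of the bezel, beside and below the tab. Press straight down: 2 N to start, 6 N at the bottom after 10 mm; about 8 mm frees the sled and the rear pin throws it out 10 to 25 mm, unless the finger is in the way.
- catch_a (a joint): Spring catch of dock_a, rad: 0 = up (latched), 0.14 = fully down; over 0.10 its tooth is clear of the sled. The tooth stands 4 mm above the ledges in front of the bezel.
- catch_b (a joint): The same for dock_b: 0 = up; the bezel pushes it to 0.07 to 0.10 in passing; it springs back to 0 with a click once the sled is home.
- ejector_b (a joint): Spring pin at the rear of dock_b, m: 0 = out, empty; 0.010 = pushed in by a sled that is home; 0.0125 = sled against the stop.
- pump: Bystander: loose coolant pump, clear block on a black foot, 66 x 66 x 76 mm, origin under its middle.
- screwdriver: Bystander: screwdriver, 190 mm, lying on the bench.
- bottle: Bystander: closed bottle, 64 mm across, 170 mm high, origin under its middle.
- screw_tray: Bystander: low grey tray for screws, 90 x 120 x 25 mm, origin under its middle.
Things that resemble listed ones, but are neither listed nor needed, are in the scene too. Leave any green look-alike of the sled alone. Leave any brown look-alike of the dock_b alone.

How it is judged:
By the outcome, as a careful person would: the job done as asked, in the order asked, and still so for the second after the job is handed in, with the robot touching nothing.
It also fails if it takes over 54 s, if anything falls off the work surface, if the arm or the gripper's body presses on something with over 40 N, if the wrist force passes 120 N, or if a joint passes its speed limit or range.

ROBOT

A 6-joint arm with a two-finger parallel gripper is mounted at the origin on the work surface. World frame = base frame: x ahead of the robot, y to its left, z up, the work surface at z = 0. Lengths are in m, angles in rad, forces in N, time in s.
With the tool pointing down it reaches from about 0.35 to 0.975 m from the base axis. Payload 7.1 kg.
Tool frame: the origin (TCP) lies at the very end of the fingers, on their centre line; the grasp point (between the pads) lies 19 mm behind it (manip.grasp_offset is the distance from the TCP to the grasp point, in m); z points along the fingers, x is the direction in which the jaws open and shut, and the axes are right-handed (so a half turn about z gives the same grasp; the last joint's range is limited). The gripper opens to 88 mm and grips with 3 to 60 N. Pads are 20 mm wide; open, the fingers measure 115 mm over their backs; the gripper's body (75 mm by 178 mm) begins 61 mm behind the grasp point.
Start: joints at [-1.207, 0.423, 1.63, -0, 1.089, -0.019], TCP at [0.233, -0.58, 0.223] pointing down, gripper open.
Joint ranges: [-3, 3], [-0.9, 2.11], [0.09, 2.58], [-1.31, 4.45], [0.11, 2.69], [-2.54, 2.54]. Speed limits (rad/s): [2.39, 2.39, 3.01, 3.14, 3.14, 3.14].

INTERFACE

Orientations are given as a unit quaternion [x, y, z, w].
In Python, from plant import manip gives the robot as it stands.
- The arm moves only by the tool play_rows, never from a script. Its argument "increments" is a list that holds one entry, the list of rows, each a list of 5 numbers: the shift along the world's x, y, z in cm, then the turn about the world's z in degrees, then the finger opening in cm, from 0 to 8.78. A call has exactly 10 rows; each row shifts and turns the commanded pose from where the row before left it; what a row does not reach is not made up. A row lasts 1/12 s, in which the tool goes at most 41.7 mm and 7.16 degrees, less where a joint would pass 70% of its speed; a pose out of reach is approached as far as the arm can. A call is refused whole if a number of a shift passes 4.17 or a number of a turn 7.16, either way. A call with a gripper value outside its range is refused whole. The fingers move at their own pace and stop on an object; "grip_force" is the grip in N (left out, the last holds). Time passes only in rows, so rows that do not move let the fingers close, or fill a call up. It gives the time, the measured TCP pose, the force and the opening at its end, in the units of the state.
- manip.get_obs(): the state, without advancing time (a new reading comes with each control period).
- manip.camera(name): name is "scene" or "side" or "wrist"; returns the picture (480x640x3 uint8, red, green, blue); there is no depth.
- manip.calibration(name): a dict with "mtx" (3x3 intrinsics, pixels), "world_from_camera" (4x4, takes a point from camera to world coordinates). Camera axes: x right, y down, z forward; pixel columns grow to the right and rows downward; lengths in m; the calibration is good to about 2 mm. A picture is of the moment at which its call begins: read the wrist's pose just before it. calibration takes no time and is no camera call; for the wrist camera it gives the pose at the moment of the call.
- manip.sign_off(): hands the job in, once; it reports no verdict.
The state is a dict: "t": time; "joint_pos": joint angles; "joint_vel": joint speeds; "tau": joint torques, N m; "tool_pos": TCP position; "eef_rot": TCP orientation; "force": force on the tool from outside, world axes, zero at the start; "moment": the same for the moment, N m; "grip_width": opening from 0.0 (shut) to 1.0 (fully open).
Only numpy, scipy, OpenCV 4.12 (cv2) and the standard library are available. Lean on these libraries where they do the work, as an engineer would, in place of code of your own. Each camera call takes 0.05 s, during which the arm holds its last target.

## Working session

There is one attempt and no reset: what is moved stays moved. The work goes in short steps, Python scripts to look and compute and a tool call to move; the robot and the scene stay as the last step left them, time stands still between calls to the robot, and variables do not carry over. Pictures are saved under pics/ and viewed, and the job is handed in when it is done.

Besides the shell and the picture viewer there is one more tool, called after "Emit:" by a JSON object that holds its "name" and its "arguments". play_rows: Moves the arm, as the interface text tells. Its arguments: {"type":"object","properties":{"increments":{"type":"array","items":{"type":"array","items":{"type":"array","items":{"type":"number"}}}},"grip_force":{"type":"number"}},"required":["increments"]}

```bash
mkdir -p pics; ls; python3 - <<'E'
from plant import manip
import cv2
o=manip.get_obs(); print(o)
for n in("scene","side","wrist"):
    c=manip.calibration(n); print(n,c["mtx"].tolist(),c["world_from_camera"].round(4).tolist())
    cv2.imwrite(f"pics/{n}0.png",manip.camera(n)[:,:,::-1])
E
```

```text
pics
{'t': 0.0, 'joint_pos': array([-1.20703178e+00,  4.23816519e-01,  1.63068298e+00,  2.58182023e-05,
        1.08857376e+00, -1.90259423e-02]), 'joint_vel': array([-7.73935378e-04, -6.93773734e-04,  8.94546572e-05, -7.25488132e-04,
       -1.28200367e-03,  6.29728068e-04]), 'tau': array([ 1.82709522e-03, -5.44607520e+01, -2.73665893e+01,  6.45264890e-02,
        2.27821857e-02, -1.35510340e-04]), 'tool_pos': array([ 0.23326551, -0.57925069,  0.22191963]), 'eef_rot': array([ 8.28703377e-01, -5.59687560e-01, -5.98924315e-04, -4.35283272e-04]), 'force': array([0.51654723, 0.07716974, 0.46729432]), 'moment': array([-0.00794309, -0.04107514, -0.02159017]), 'grip_width': 1.0012277942125862}
scene [[587.2949477054833, 0.0, 318.2182412073211], [0.0, 587.2949477054833, 245.98991301653783], [0.0, 0.0, 1.0]] [[0.3024, 0.6103, -0.7322, 1.6131], [0.9532, -0.1924, 0.2333, -0.3432], [0.0015, -0.7685, -0.6399, 0.9486], [0.0, 0.0, 0.0, 1.0]]
side [[615.2482136085403, 0.0, 312.2763030456008], [0.0, 615.2482136085403, 243.2074804769372], [0.0, 0.0, 1.0]] [[-0.8961, -0.3478, 0.2757, 0.2005], [-0.4438, 0.7025, -0.5563, 0.7618], [-0.0002, -0.6209, -0.7839, 1.1311], [0.0, 0.0, 0.0, 1.0]]
wrist [[377.0431737613145, 0.0, 321.1456059130991], [0.0, 377.0431737613145, 236.53894551389465], [0.0, 0.0, 1.0]] [[0.3733, -0.8998, -0.2257, 0.2948], [-0.9277, -0.3623, -0.0903, -0.5553], [-0.0005, 0.2431, -0.97, 0.3844], [0.0, 0.0, 0.0, 1.0]]
```

View pics/scene0.png

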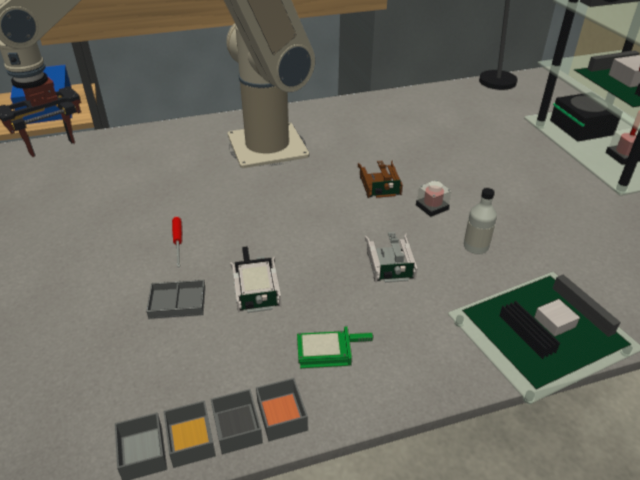

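View pics/side0.png

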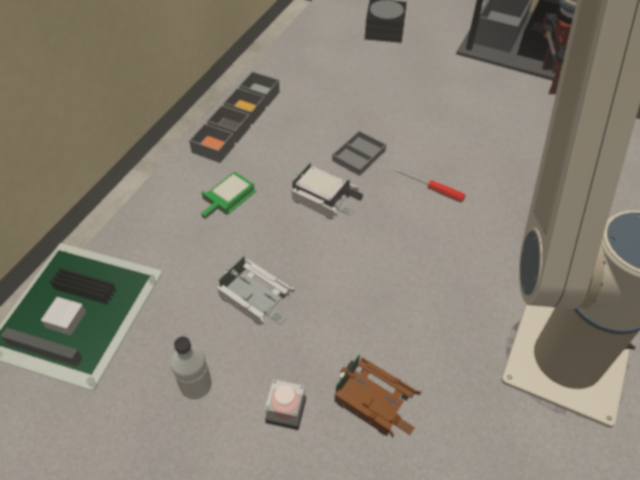

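View pics/wrist0.png

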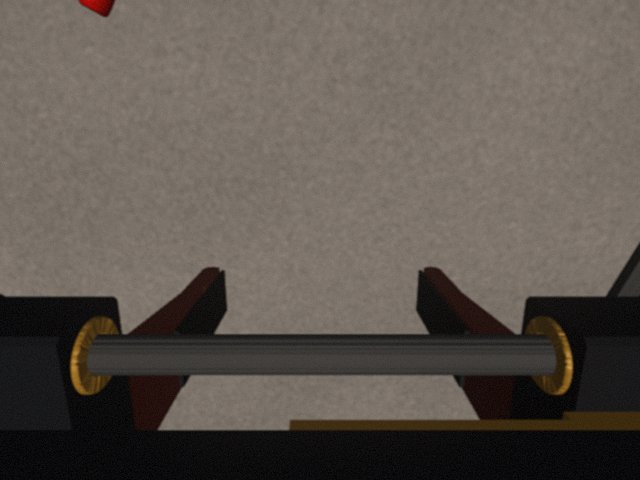

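```bash
python3 - <<'E'
import cv2,numpy as np
s=cv2.imread("pics/scene0.png"); d=cv2.imread("pics/side0.png")
a=cv2.resize(s[230:320,215:315],(600,540),interpolation=cv2.INTER_CUBIC)
cv2.imwrite("pics/cA.png",a)
cv2.imwrite("pics/cB.png",cv2.resize(s[220:290,350:430],(640,560),interpolation=cv2.INTER_CUBIC))
cv2.imwrite("pics/dA.png",cv2.resize(d[155:225,285:370],(680,560),interpolation=cv2.INTER_CUBIC))
cv2.imwrite("pics/dB.png",cv2.resize(d[250:330,210:300],(630,560),interpolation=cv2.INTER_CUBIC))
E
```

```text
(no output)
```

View pics/cA.png

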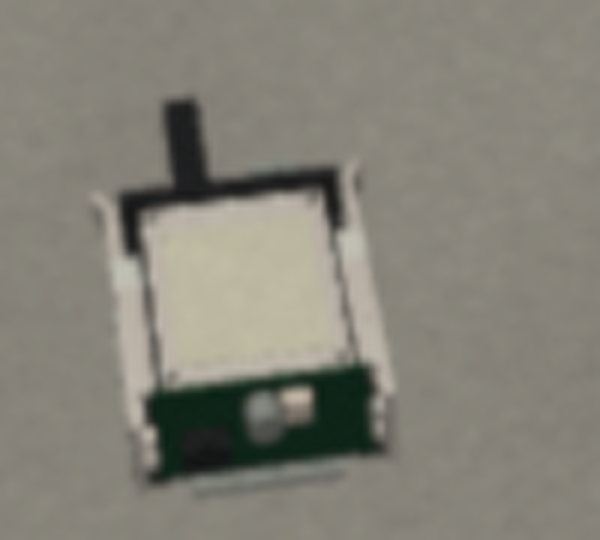

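View pics/cB.png

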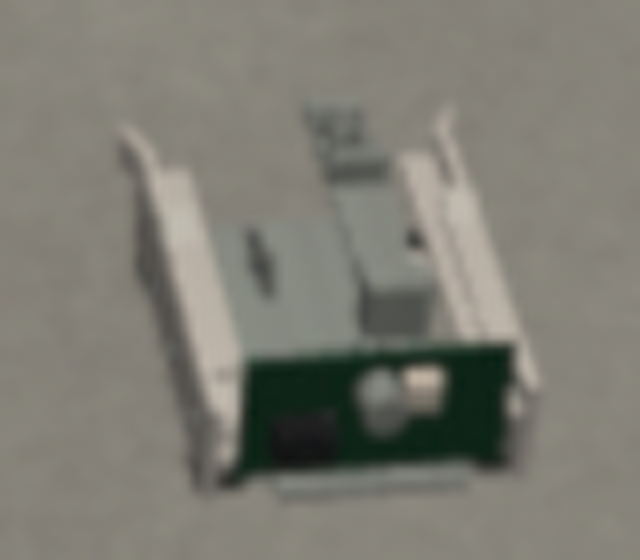

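View pics/dA.png

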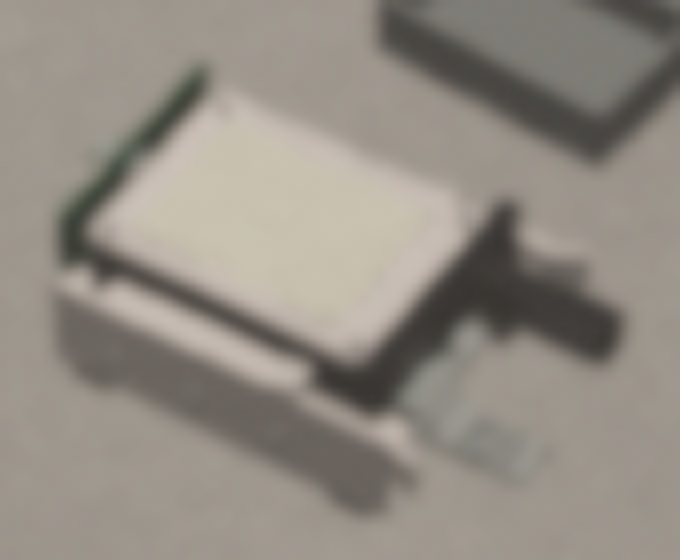

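View pics/dB.png

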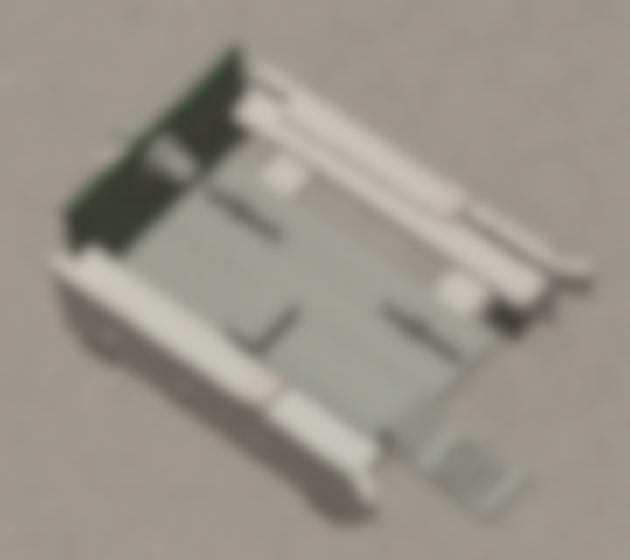

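```bash
cat > h.py <<'E'
import numpy as np,cv2
from plant import manip
def ray(n,u,v,z,c=None):
    c=c or manip.calibration(n);M=c["world_from_camera"];d=M[:3,:3]@np.linalg.solve(c["mtx"],[u,v,1]);p=M[:3,3]
    return p+d*(z-p[2])/d[2]
def proj(c,P):
    M=np.linalg.inv(c["world_from_camera"]);P=np.atleast_2d(P)
    q=(P@M[:3,:3].T+M[:3,3])@c["mtx"].T
    return q[:,:2]/q[:,2:]
def d2w(pose,P):
    x,y,th=pose;P=np.atleast_2d(P).astype(float)/1000;c,s=np.cos(th),np.sin(th)
    return np.c_[x+c*P[:,0]-s*P[:,1],y+s*P[:,0]+c*P[:,1],P[:,2]]
E
python3 - <<'E'
from h import *
for nm,pts in dict(A=[("scene",215+97/6,230+197/6),("scene",215+357/6,230+165/6),("side",285+410/8,155+480/8)],B=[("scene",350+128/8,220+130/8),("scene",350+445/8,220+110/8),("side",210+590/7,250+268/7),("side",210+372/7,250+490/7)]).items():
    for p in pts: print(nm,p,ray(*p,0.0385).round(4))
# wall rear ends
print(ray("scene",215+150/6,230+480/6,0.0),ray("scene",215+385/6,230+448/6,0.0))
print(ray("scene",350+205/8,220+488/8,0.0),ray("scene",350+525/8,220+465/8,0.0))
E
```

```text
A ('scene', 231.16666666666666, 262.8333333333333) [ 0.5691 -0.2243  0.0385]
A ('scene', 274.5, 257.5) [ 0.5811 -0.1229  0.0385]
A ('side', 336.25, 215.0) [ 0.5718 -0.1143  0.0385]
B ('scene', 366.0, 236.25) [0.5713 0.1126 0.0385]
B ('scene', 405.625, 233.75) [0.5916 0.2102 0.0385]
B ('side', 294.2857142857143, 288.2857142857143) [0.5646 0.114  0.0385]
B ('side', 263.14285714285717, 320.0) [0.5859 0.2124 0.0385]
[ 6.87908006e-01 -2.31280785e-01 -1.11022302e-16] [ 0.6981211  -0.14373372  0.        ]
[6.91142211e-01 9.27020255e-02 1.11022302e-16] [0.710414   0.18682646 0.        ]
```

Emit:
{"name": "play_rows", "arguments": {"increments": [[[2.2,3.0,0,-2.9,8.7],[2.2,3.0,0,-2.9,8.7],[2.2,3.0,0,-2.9,8.7],[2.2,3.0,0,-2.9,8.7],[2.2,3.0,0,-2.9,8.7],[2.2,3.0,0,-2.9,8.7],[2.2,3.0,0,-2.9,8.7],[2.2,3.0,0,-2.9,8.7],[2.2,3.0,0,-2.9,8.7],[2.2,3.0,0,-2.9,8.7]]]}}

```text
t: 0.98
tool_pos: [0.4541, -0.2781, 0.2226]
eef_rot: [-0.661, 0.75, 0.0, -0.0]
force: [0.6, -1.0, -0.8]
grip_width: 0.991
```

Emit:
{"name": "play_rows", "arguments": {"increments": [[[2.0,2.6,0,0,8.7],[2.0,2.6,0,0,8.7],[2.0,2.6,0,0,8.7],[2.0,2.6,0,0,8.7],[0,0,0,0,8.7],[0,0,0,0,8.7],[0,0,0,0,8.7],[0,0,0,0,8.7],[0,0,0,0,8.7],[0,0,0,0,8.7]]]}}

```text
t: 1.82
tool_pos: [0.5329, -0.1767, 0.2227]
eef_rot: [-0.662, 0.75, 0.0, -0.0]
force: [-0.7, -1.0, -0.1]
grip_width: 0.988
```

```bash
python3 - <<'E'
from h import *
import pickle
o=manip.get_obs(); print(o["t"],o["tool_pos"],o["eef_rot"],o["joint_pos"].round(3),o["force"])
c=manip.calibration("wrist");pickle.dump(c,open("wA.pkl","wb"));im=manip.camera("wrist")[:,:,::-1]
cv2.imwrite("pics/wA.png",im)
E
```

```text
1.8167 [ 0.53287556 -0.17666571  0.22268239] [-6.61577911e-01  7.49876431e-01  4.77192377e-05 -6.11850179e-05] [-0.341  0.33   1.772 -0.     1.039  1.354] [-0.67398116 -1.02066098 -0.13987354]
```

View pics/wA.png

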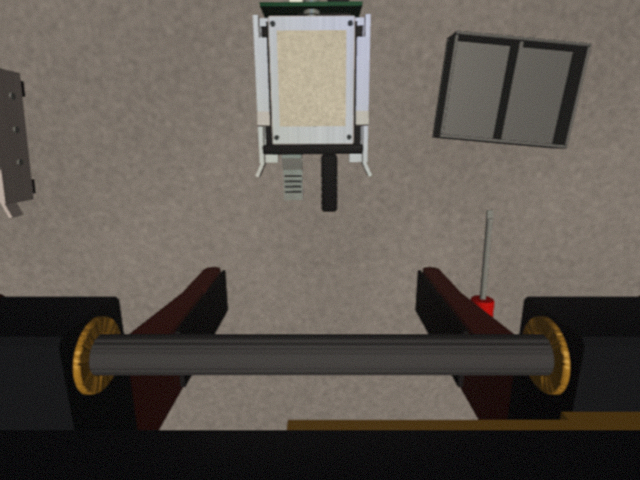

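```bash
python3 - <<'E'
import cv2
s=cv2.imread("pics/wA.png")
cv2.imwrite("pics/wAz.png",cv2.resize(s[100:220,240:390],(750,600),interpolation=cv2.INTER_CUBIC))
cv2.imwrite("pics/wAz2.png",cv2.resize(s[0:120,240:390],(750,600),interpolation=cv2.INTER_CUBIC))
E
```

```text
(no output)
```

View pics/wAz.png

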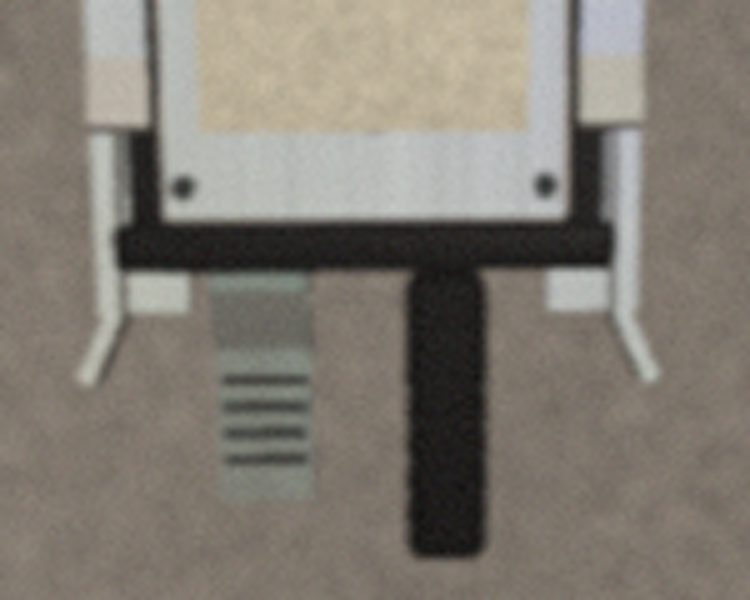

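View pics/wAz2.png

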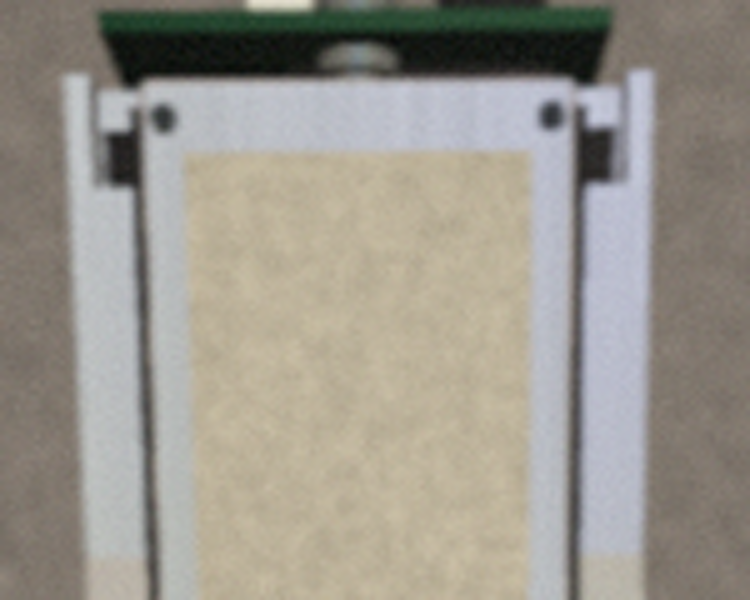

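```bash
cat >> h.py <<'E'
from scipy.optimize import least_squares
def fit(c,P,uv,p0):
    P=np.array(P,float);uv=np.array(uv,float)
    r=least_squares(lambda p:(proj(c,d2w(p,P))-uv).ravel(),p0,loss="soft_l1")
    print("pose",r.x.round(4),"deg",np.degrees(r.x[2]).round(2));print((proj(c,d2w(r.x,P))-uv).round(1).tolist());return r.x
E
python3 - <<'E'
from h import *
import pickle
c=pickle.load(open("wA.pkl","rb"))
L=[(-50,43,56,118,268,1),(-50,-43,56,612,268,1),(-42,43,56,118,228,1),(-42,-43,56,612,225,1),(-100,-21,58,486,557,1),(-100,-7,58,408,557,1),
(58,35,51,140,82,0),(58,-35,51,578,78,0),(62,48.5,38.5,65,75,0),(62,-48.5,38.5,655,70,0)]
uv=[(240+(a[3]+.5)/5-.5,100*a[5]+(a[4]+.5)/5-.5) for a in L]
p=fit(c,[a[:3] for a in L],uv,[.643,-.179,-.12])
print("tab",d2w(p,[-80,-14,50]),"pad",d2w(p,[-82,20,24]),"uvpad",(proj(c,d2w(p,[-82,20,24]))-[240,100])*5)
E
```

```text
pose [ 0.6396 -0.1832 -0.1199] deg -6.87
[[-1.0, 0.9], [1.0, 0.3], [-1.4, -0.8], [1.3, -0.7], [0.3, 0.9], [-0.1, 1.0], [-0.3, -1.0], [0.1, -0.7], [0.3, 0.1], [-0.3, 0.4]]
tab [[ 0.55847601 -0.18755272  0.05      ]] pad [[ 0.56055586 -0.15355751  0.024     ]] uvpad [[263.81936091 435.83105912]]
```

Emit:
{"name": "play_rows", "arguments": {"increments": [[[0.4,0.5,0,0.3,0],[0.4,0.5,0,0,0],[0.4,0.5,-1.5,0,0],[0.4,0.5,-2.0,0,0],[0.4,0.4,-2.0,0,0],[0.2,0.2,-2.0,0,0],[0,0,-2.0,0,0],[0,0,-2.0,0,0],[0,0,-1.5,0,0],[0,0,-0.8,0,0]]], "grip_force": 10}}

```text
t: 2.7
tool_pos: [0.5548, -0.149, 0.0827]
eef_rot: [-0.664, 0.747, 0.001, -0.001]
force: [-0.1, 0.5, 0.9]
grip_width: 0.27
```

```bash
cat > snap.py <<'E'
from h import *
import pickle,sys
o=manip.get_obs(); print(o["t"],o["tool_pos"].round(4),o["eef_rot"].round(4),o["force"].round(1),o["moment"].round(2),round(o["grip_width"],3))
n=sys.argv[1];cam=sys.argv[2]
c=manip.calibration(cam);pickle.dump(c,open(f"{n}.pkl","wb"));im=manip.camera(cam)[:,:,::-1].copy()
if len(sys.argv)>3:
    x0,y0,x1,y1=map(int,sys.argv[3].split(","));k=min(800/(x1-x0),600/(y1-y0))
    cv2.imwrite(f"pics/{n}f.png",im);im=cv2.resize(im[y0:y1,x0:x1],None,fx=k,fy=k,interpolation=cv2.INTER_CUBIC);print("scale",k)
cv2.imwrite(f"pics/{n}.png",im)
E
python3 snap.py w2 wrist
```

```text
2.7 [ 0.5548 -0.149   0.0827] [-6.643e-01  7.475e-01  1.100e-03 -6.000e-04] [-0.1  0.5  0.9] [ 0.07 -0.01 -0.03] 0.27
```

View pics/w2.png

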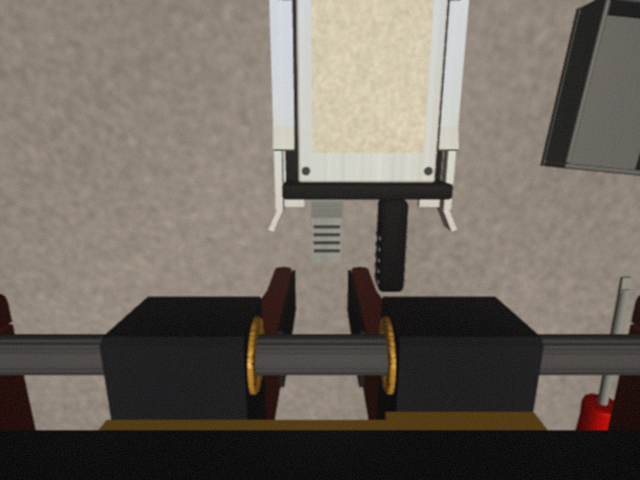

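Emit:
{"name": "play_rows", "arguments": {"increments": [[[0,-0.15,0,0,0],[0,0,0,0,0],[0,0,0,0,0],[0,0,0,0,0],[0,0,-1.0,0,0],[0,0,-1.0,0,0],[0,0,-1.0,0,0],[0,0,-1.0,0,0],[0,0,-0.5,0,0],[0,0,0,0,0]]]}}

```text
t: 3.58
tool_pos: [0.5542, -0.1509, 0.0377]
eef_rot: [-0.664, 0.748, 0.001, -0.001]
force: [-0.2, 0.5, -0.1]
grip_width: 0.002
```

```bash
python3 snap.py w3 wrist; python3 - <<'E'
from h import *
import pickle
c=pickle.load(open("w3.pkl","rb"));p=[.6396,-.1832,-.1199]
print(proj(c,d2w(p,[[-97,11,24],[-97,29,24],[-67,20,24],[-100,-7,58],[-50,43,56],[-50,-43,56]])).round(0).tolist())
E
```

```text
3.5833 [ 0.5542 -0.1509  0.0377] [-0.6641  0.7476  0.0014 -0.0008] [-0.2  0.5 -0.1] [0.06 0.1  0.04] 0.002
[[342.0, 296.0], [306.0, 296.0], [324.0, 238.0], [389.0, 335.0], [266.0, 216.0], [487.0, 216.0]]
```

View pics/w3.png

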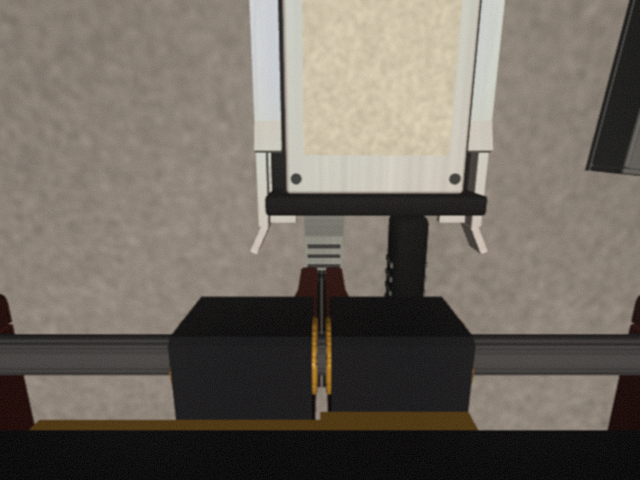

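Emit:
{"name": "play_rows", "arguments": {"increments": [[[0,0,-0.5,0,0],[0,0,-0.4,0,0],[0,0,-0.2,0,0],[0,0,-0.2,0,0],[0,0,-0.2,0,0],[0,0,-0.2,0,0],[0,0,-0.2,0,0],[0,0,-0.2,0,0],[0,0,-0.1,0,0],[0,0,0,0,0]]]}}

```text
t: 4.47
tool_pos: [0.5561, -0.1514, 0.0179]
eef_rot: [-0.664, 0.748, -0.001, 0.0]
force: [-0.5, 0.1, 5.1]
grip_width: 0.005
```

```bash
python3 snap.py w4 wrist
```

```text
4.4667 [ 0.5561 -0.1514  0.0179] [-6.641e-01  7.476e-01 -5.000e-04  3.000e-04] [-0.5  0.1  5.1] [ 0.04 -0.11  0.02] 0.005
```

View pics/w4.png

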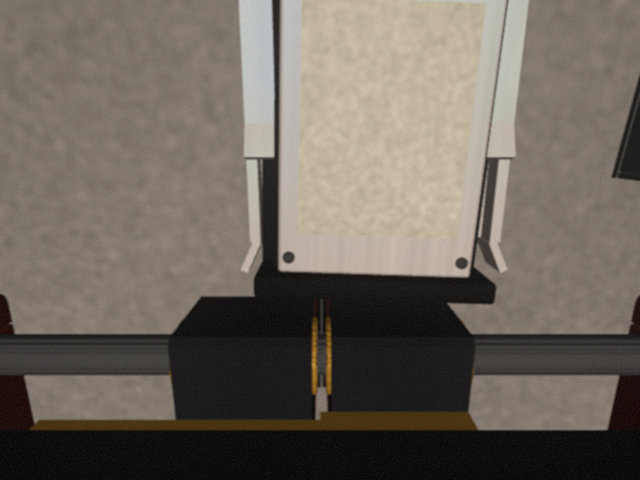

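Emit:
{"name": "play_rows", "arguments": {"increments": [[[-0.15,0,0.2,0,0],[-0.15,0,0.4,0,0],[-0.1,0,1.0,0,0],[0,0,2.0,0,0],[0,0,2.0,0,0],[0,0,2.0,0,2],[0,0,2.5,0,4.5],[0,0,2.0,0,4.5],[0,0,0,0,4.5],[0,0,0,0,4.5]]]}}

```text
t: 5.35
tool_pos: [0.5514, -0.1513, 0.1398]
eef_rot: [-0.664, 0.748, -0.001, 0.0]
force: [-0.3, -0.4, -0.4]
grip_width: 0.346
```

```bash
python3 snap.py w5 wrist 220,120,420,270
```

```text
5.35 [ 0.5514 -0.1513  0.1398] [-6.641e-01  7.476e-01 -6.000e-04  4.000e-04] [-0.3 -0.4 -0.4] [ 0.06  0.05 -0.02] 0.346
scale 4.0
```

View pics/w5.png

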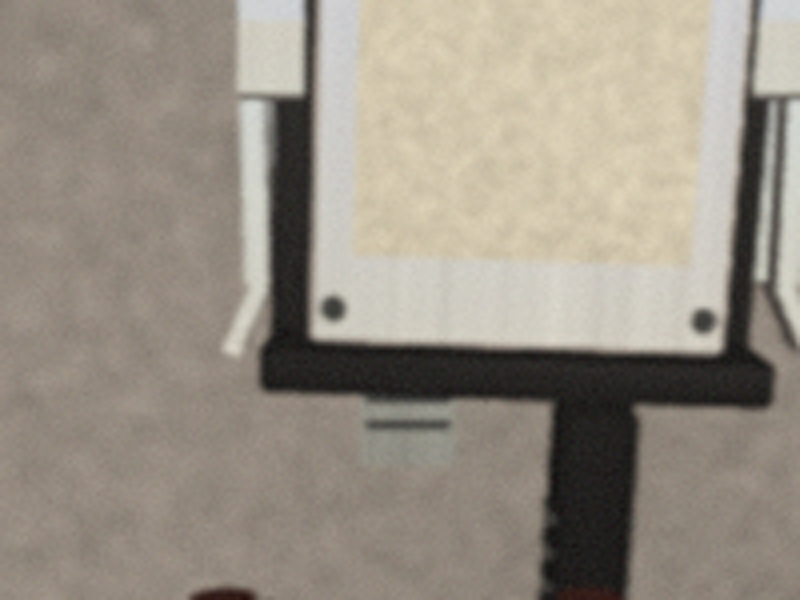

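View pics/w5f.png

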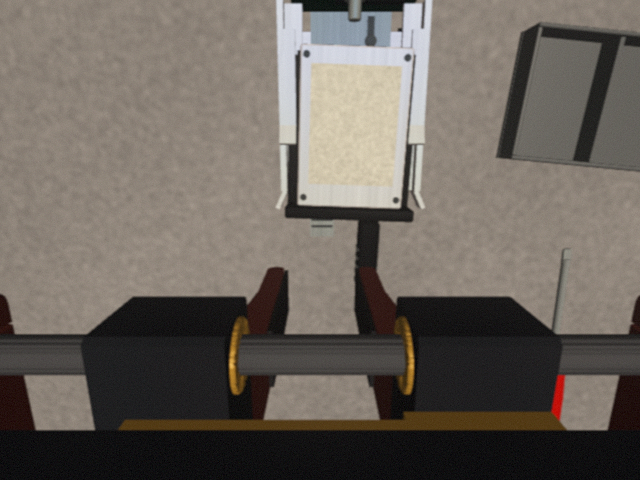

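```bash
python3 - <<'E'
from h import *
import pickle
c=pickle.load(open("w5.pkl","rb"))
L=[(0,43,56,263,388),(0,-43,56,771,404),(8,35,51,310,343),(8,-35,51,724,355)]
uv=[(220+(a[3]+.5)/4-.5,120+(a[4]+.5)/4-.5) for a in L]+[(301,44),(413,49)]
P=[a[:3] for a in L]+[(108,35,51),(108,-35,51)]
p=fit(c,P,uv,[.56,-.179,-.12])
print("grip",d2w(p,[-30,-14,50]),"end",d2w(p,[-50,-14,50]))
A=[.6396,-.1832,-.1199]
q=p[:2]-A[:2];cc,s=np.cos(A[2]),np.sin(A[2]);print("sled in dock",cc*q[0]+s*q[1],-s*q[0]+cc*q[1])
E
```

```text
pose [ 0.565  -0.1722 -0.1512] deg -8.66
[[-1.1, 1.5], [0.9, 1.7], [-0.1, 0.1], [0.1, 0.4], [-1.1, -1.1], [1.5, -1.9]]
grip [[ 0.53325366 -0.18148807  0.05      ]] end [[ 0.51348181 -0.17847578  0.05      ]]
sled in dock -0.0753643061485297 0.0020338446212029293
```

Emit:
{"name": "play_rows", "arguments": {"increments": [[[-0.5,-0.9,0,0,3.6],[-0.5,-0.9,0,0,3.6],[-0.5,-0.9,0,0,3.6],[-0.3,-0.5,-0.9,0,3.6],[0,0,-2.0,0,3.6],[0,0,-2.0,0,3.6],[0,0,-1.5,0,3.6],[0,0,-0.5,0,3.6],[0,0,0,0,3.6],[0,0,0,0,3.6]]]}}

```text
t: 6.23
tool_pos: [0.5332, -0.1835, 0.0694]
eef_rot: [-0.664, 0.748, 0.0, -0.0]
force: [-0.4, 0.3, -0.5]
grip_width: 0.415
```

```bash
python3 snap.py w6 wrist
```

```text
6.2333 [ 0.5332 -0.1835  0.0694] [-6.640e-01  7.478e-01  4.000e-04 -2.000e-04] [-0.4  0.3 -0.5] [0.01 0.05 0.05] 0.415
```

View pics/w6.png

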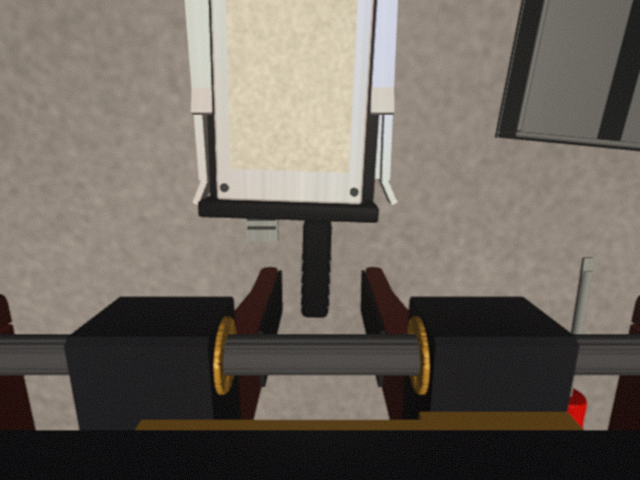

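Emit:
{"name": "play_rows", "arguments": {"increments": [[[0,0,-1.5,0,3.6],[0,0,-1.5,0,3.6],[0,0,-0.8,0,3.6],[0,0,0,0,3.6],[0,0,0,0,1.0],[0,0,0,0,1.0],[0,0,0,0,1.0],[0,0,0,0,1.0],[0,0,0,0,1.0],[0,0,0,0,1.0]]], "grip_force": 12}}

```text
t: 7.12
tool_pos: [0.534, -0.1834, 0.0323]
eef_rot: [-0.664, 0.748, -0.001, 0.0]
force: [0.2, 1.0, 4.1]
grip_width: 0.157
```

```bash
python3 snap.py w7 wrist
```

```text
7.1167 [ 0.534  -0.1834  0.0323] [-6.642e-01  7.476e-01 -5.000e-04  3.000e-04] [0.2 1.  4.1] [ 0.05 -0.11  0.03] 0.157
```

View pics/w7.png

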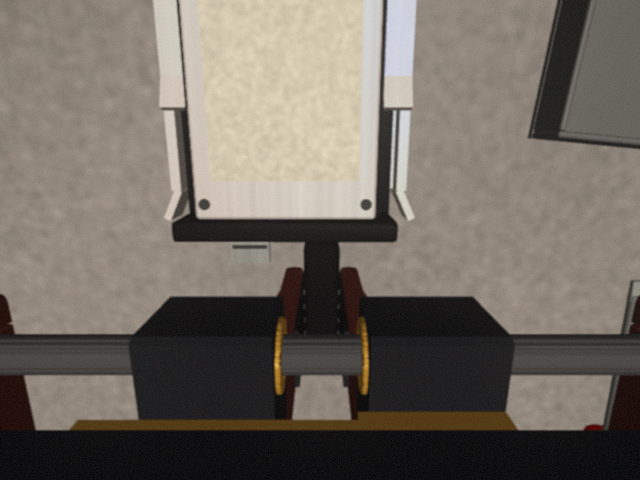

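Emit:
{"name": "play_rows", "arguments": {"increments": [[[0,0,0,0,1.0],[0,0,0,0,1.0],[0,0,0,0,1.0],[0,0,0,0,1.0],[-0.2,0.02,0,0,1.0],[-0.2,0.03,0,0,1.0],[-0.2,0.02,0,0,1.0],[-0.2,0.03,0,0,1.0],[-0.2,0.02,0,0,1.0],[0,0,0,0,1.0]]], "grip_force": 50}}

```text
t: 8.0
tool_pos: [0.5233, -0.1821, 0.0318]
eef_rot: [-0.664, 0.748, -0.0, 0.0]
force: [0.4, -0.6, 6.2]
grip_width: 0.156
```

```bash
python3 snap.py w8 wrist
```

```text
8.0 [ 0.5233 -0.1821  0.0318] [-6.641e-01  7.476e-01 -1.000e-04  1.000e-04] [ 0.4 -0.6  6.2] [-0.04 -0.46  0.01] 0.156
```

View pics/w8.png

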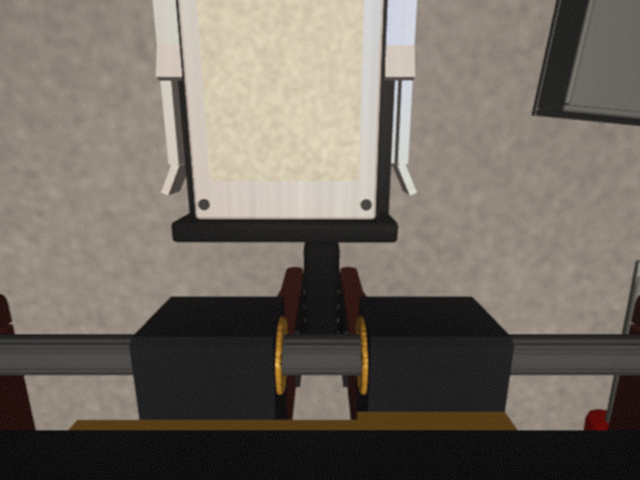

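Emit:
{"name": "play_rows", "arguments": {"increments": [[[0,0,0.05,0,1.0],[0,0,0.05,0,1.0],[-0.3,0.04,0,0,1.0],[-0.3,0.03,0,0,1.0],[-0.3,0.04,0,0,1.0],[-0.3,0.03,0,0,1.0],[-0.3,0.04,0,0,1.0],[-0.3,0.03,0,0,1.0],[-0.3,0.04,0,0,1.0],[0,0,0,0,1.0]]]}}

```text
t: 8.88
tool_pos: [0.5012, -0.1792, 0.0324]
eef_rot: [-0.664, 0.748, 0.001, -0.0]
force: [-1.6, -0.4, 1.5]
grip_width: 0.156
```

Emit:
{"name": "play_rows", "arguments": {"increments": [[[-0.4,0.05,0.05,0,1.0],[-0.4,0.05,0,0,1.0],[-0.4,0.05,0,0,1.0],[-0.4,0.04,0,0,1.0],[-0.4,0.05,0,0,1.0],[-0.4,0.05,0,0,1.0],[-0.4,0.05,0,0,1.0],[-0.4,0.05,0,0,1.0],[-0.3,0.04,0,0,1.0],[0,0,0,0,1.0]]]}}

```text
t: 9.72
tool_pos: [0.4666, -0.175, 0.0331]
eef_rot: [-0.664, 0.748, 0.0, -0.0]
force: [0.7, 0.2, -2.6]
grip_width: 0.15
```

```bash
python3 snap.py w9 wrist
```

```text
9.7167 [ 0.4666 -0.175   0.0331] [-6.641e-01  7.477e-01  4.000e-04 -2.000e-04] [ 0.7  0.2 -2.6] [0.06 0.11 0.  ] 0.15
```

View pics/w9.png

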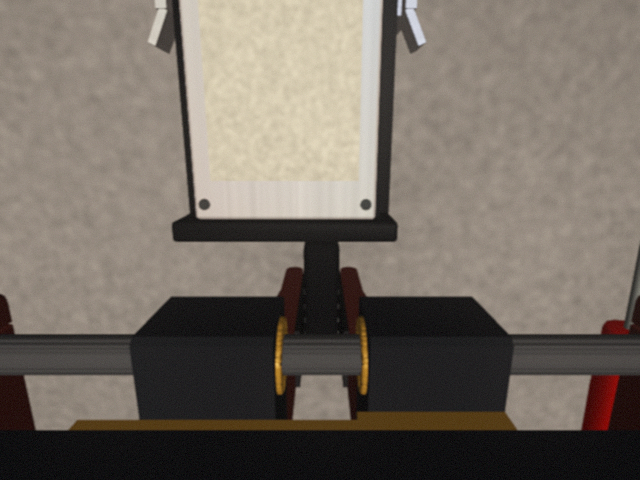

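Emit:
{"name": "play_rows", "arguments": {"increments": [[[-0.4,0.05,0,0,1.0],[-0.4,0.05,0,0,1.0],[-0.4,0.05,0,0,1.0],[-0.4,0.04,0,0,1.0],[-0.4,0.05,0,0,1.0],[-0.4,0.05,0,0,1.0],[-0.4,0.05,0,0,1.0],[-0.4,0.05,0,0,1.0],[-0.4,0.05,0,0,1.0],[0,0,0,0,1.0]]]}}

```text
t: 10.6
tool_pos: [0.4304, -0.1706, 0.0331]
eef_rot: [-0.664, 0.748, 0.0, -0.0]
force: [0.7, 0.3, -0.6]
grip_width: 0.153
```

```bash
python3 snap.py w10 side; python3 snap.py w10b wrist
```

```text
10.6 [ 0.4304 -0.1706  0.0331] [-6.641e-01  7.477e-01  5.000e-04 -2.000e-04] [ 0.7  0.3 -0.6] [0.   0.15 0.01] 0.153
10.65 [ 0.431  -0.1707  0.0332] [-6.641e-01  7.477e-01  2.000e-04 -1.000e-04] [ 0.9  0.7 -2.2] [ 0.01  0.12 -0.03] 0.158
```

View pics/w10.png

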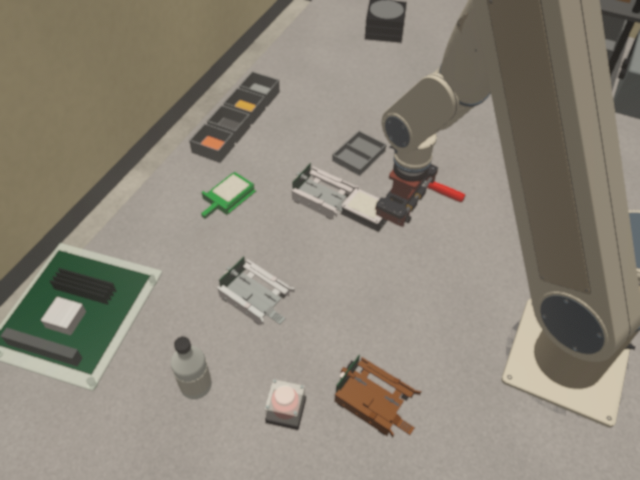

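View pics/w10b.png

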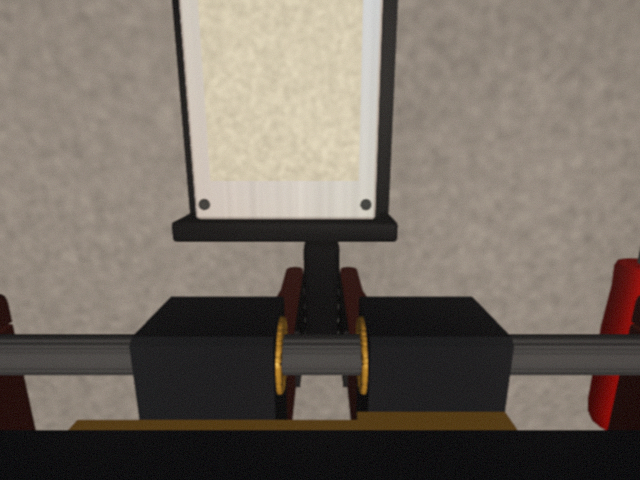

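Emit:
{"name": "play_rows", "arguments": {"increments": [[[0,0,1.0,0,1.0],[0,0,2.0,0,1.0],[0,0,2.5,0,1.0],[0.0,1.0,2.5,0,1.0],[0.5,2.0,2.5,-1,1.0],[1.0,3.0,2.0,-1,1.0],[1.0,3.0,1.5,-1,1.0],[1.0,3.0,1.0,-1,1.0],[1.0,3.0,0.5,-0.7,1.0],[1.0,2.5,0,0,1.0]]]}}

```text
t: 11.53
tool_pos: [0.4877, 0.0061, 0.1906]
eef_rot: [-0.633, 0.774, -0.001, 0.001]
force: [0.2, -1.1, -1.4]
grip_width: 0.16
```

Emit:
{"name": "play_rows", "arguments": {"increments": [[[0.5,1.5,0,0,1.0],[0.0,0.5,0,0,1.0],[0,0,0,0,1.0],[0,0,0,0,1.0],[0,0,0,0,1.0],[0,0,0,0,1.0],[0,0,0,0,1.0],[0,0,0,0,1.0],[0,0,0,0,1.0],[0,0,0,0,1.0]]]}}

```text
t: 12.37
tool_pos: [0.4914, 0.0239, 0.1882]
eef_rot: [-0.633, 0.774, 0.0, -0.0]
force: [0.4, -1.1, -2.7]
grip_width: 0.155
```

```bash
python3 snap.py w11 wrist
```

```text
12.3667 [0.4914 0.0239 0.1882] [-0.6327  0.7744  0.     -0.    ] [ 0.4 -1.1 -2.7] [0.02 0.19 0.  ] 0.155
```

View pics/w11.png

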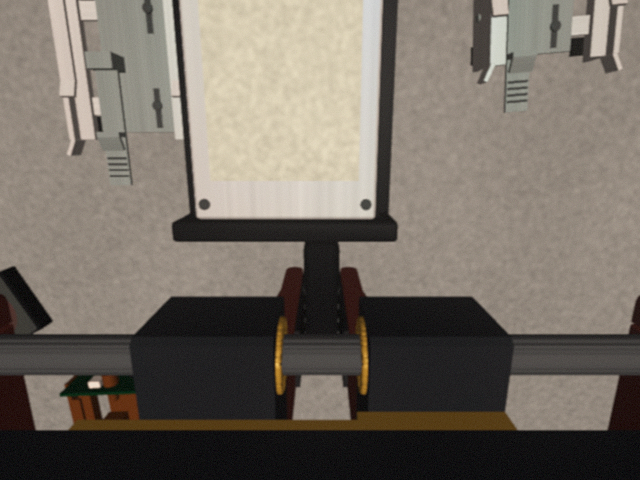

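Emit:
{"name": "play_rows", "arguments": {"increments": [[[-1.5,-0.8,0,0,1.0],[-2.5,-1.5,0,0,1.0],[-2.5,-1.5,0,0,1.0],[-1.5,-1.2,0,0,1.0],[0,0,0,0,1.0],[0,0,0,0,1.0],[0,0,0,0,1.0],[0,0,0,0,1.0],[0,0,0,0,1.0],[0,0,0,0,1.0]]]}}

```text
t: 13.25
tool_pos: [0.412, -0.0255, 0.1881]
eef_rot: [-0.633, 0.774, -0.0, 0.0]
force: [-0.4, 0.7, -2.6]
grip_width: 0.16
```

```bash
python3 snap.py w12 wrist 0,0,200,150; python3 - <<'E'
import cv2
s=cv2.imread("pics/w12f.png");cv2.imwrite("pics/w12s.png",cv2.resize(s[0:260,160:410],None,fx=2.3,fy=2.3,interpolation=cv2.INTER_CUBIC))
cv2.imwrite("pics/w12r.png",cv2.resize(s[0:150,440:640],None,fx=4,fy=4,interpolation=cv2.INTER_CUBIC))
E
```

```text
13.25 [ 0.412  -0.0255  0.1881] [-0.6332  0.774  -0.      0.    ] [-0.4  0.7 -2.6] [0.01 0.21 0.02] 0.16
scale 4.0
```

View pics/w12f.png

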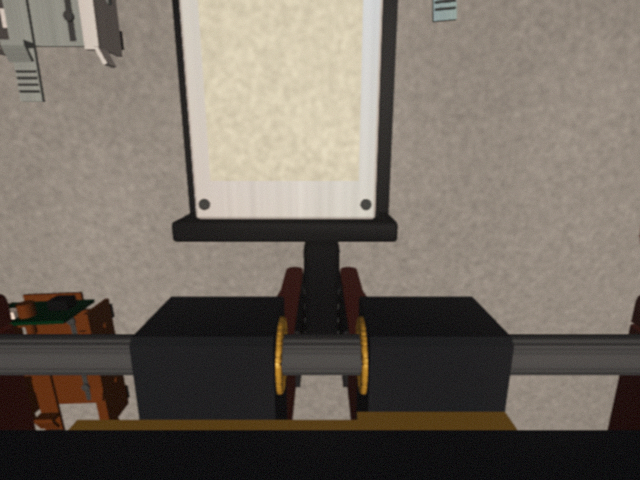

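View pics/w12.png

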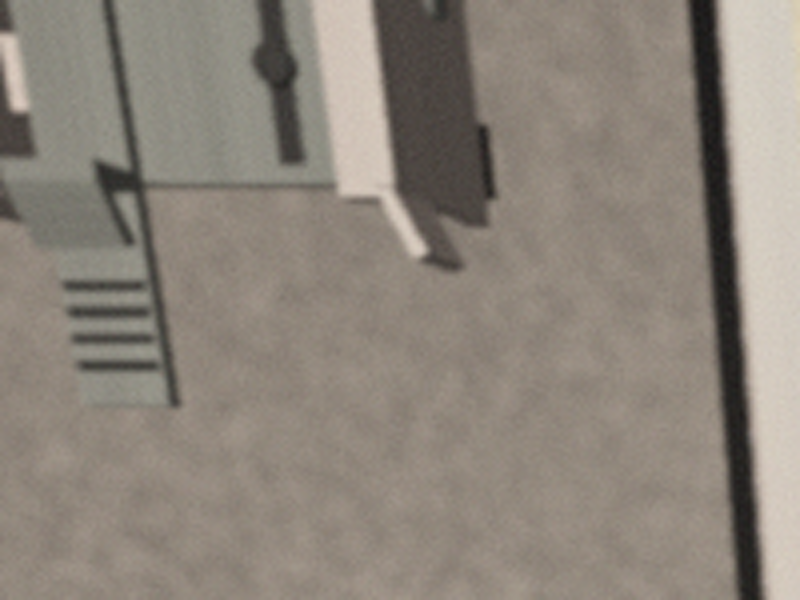

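View pics/w12s.png

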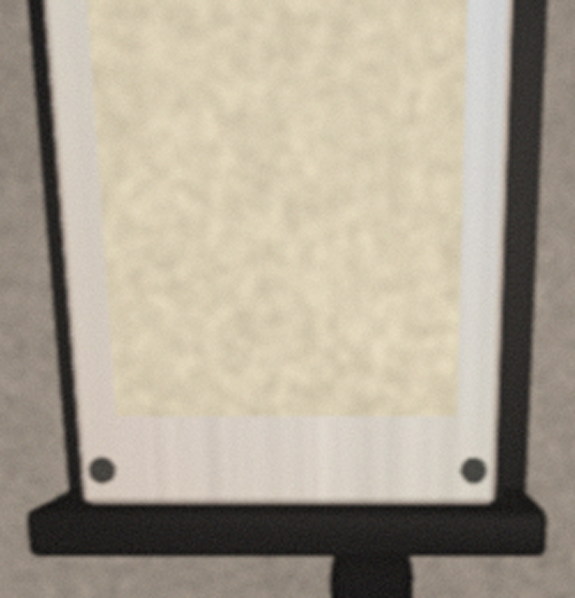

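View pics/w12r.png

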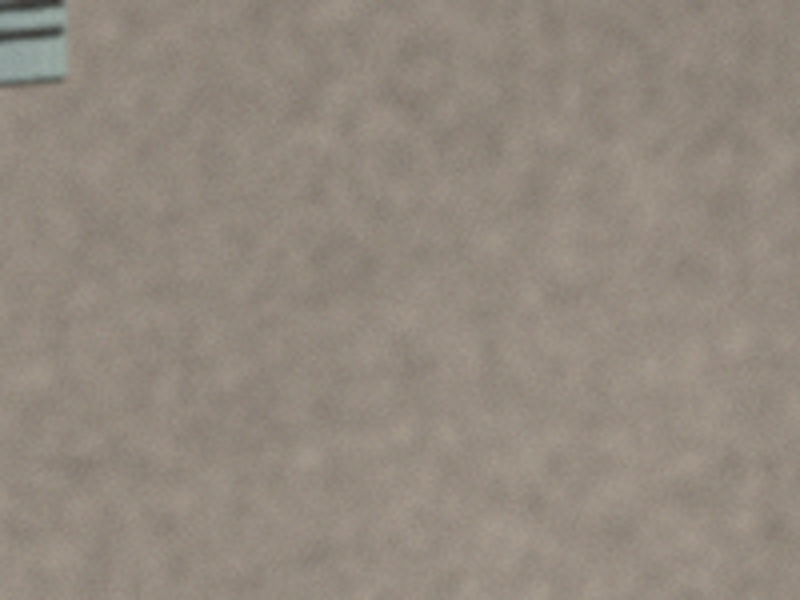

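Emit:
{"name": "play_rows", "arguments": {"increments": [[[2.0,0.5,1.0,0,1.0],[3.0,0.8,1.0,0,1.0],[3.0,0.8,1.0,0,1.0],[3.0,0.8,1.0,0,1.0],[1.8,0.6,1.0,0,1.0],[0,0,0,0,1.0],[0,0,0,0,1.0],[0,0,0,0,1.0],[0,0,0,0,1.0],[0,0,0,0,1.0]]]}}

```text
t: 14.13
tool_pos: [0.5382, 0.0089, 0.2376]
eef_rot: [-0.633, 0.774, 0.001, -0.001]
force: [-0.1, 0.9, -1.3]
grip_width: 0.155
```

```bash
python3 snap.py w13 wrist 0,0,200,150
```

```text
14.1333 [0.5382 0.0089 0.2376] [-6.328e-01  7.743e-01  5.000e-04 -7.000e-04] [-0.1  0.9 -1.3] [ 0.08  0.12 -0.01] 0.155
scale 4.0
```

View pics/w13f.png

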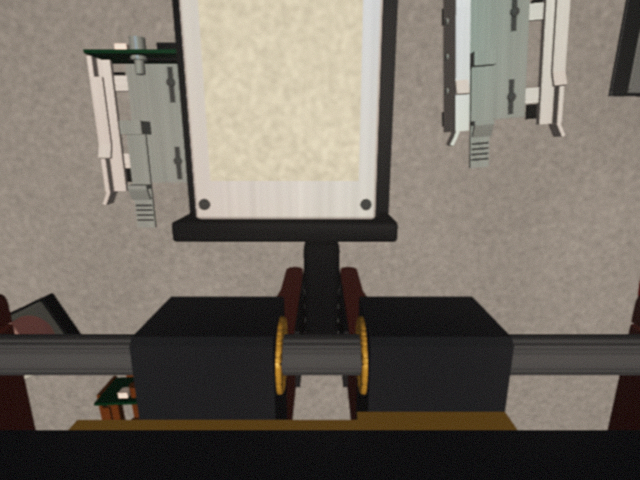

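View pics/w13.png

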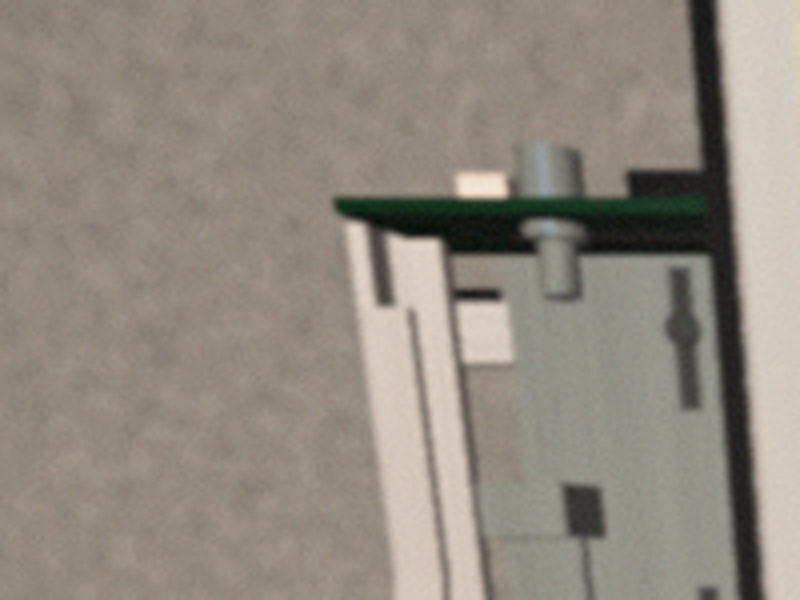

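```bash
python3 - <<'E'
from h import *
import pickle
c=pickle.load(open("wA.pkl","rb"));A=np.array([.6396,-.1832,-.1199])
def inv(pose,w):
    q=w[:2]-pose[:2];cc,s=np.cos(pose[2]),np.sin(pose[2]);return np.array([cc*q[0]+s*q[1],-s*q[0]+cc*q[1]])*1000
for n,X,Y,z in [("tipL",85,383,38.5),("tipR",653,380,38.5),("bendL",98,316,38.5),("bendR",637,316,38.5),("leadL",87,126,38.5),("leadR",645,126,38.5),("leadL in",150,126,38.5),("leadRin",578,126,38.5),("lipL",87,57,37),("lipR",643,57,37),("ledgeR in",547,312,30),("ledgeL in",190,312,30),("padL",222,497,24),("padR",312,497,24)]:
    w=ray("",240+(X+.5)/5-.5,100+(Y+.5)/5-.5,z/1000,c);print(n,inv(A,w).round(1))
s=cv2.imread("pics/w11.png");cv2.imwrite("pics/w11z.png",cv2.resize(s[0:200,30:200],None,fx=3,fy=3,interpolation=cv2.INTER_CUBIC))
s=cv2.imread("pics/w13f.png");cv2.imwrite("pics/w13z.png",cv2.resize(s[40:240,70:210],None,fx=3,fy=3,interpolation=cv2.INTER_CUBIC))
E
```

```text
tipL [-70.2  51.6]
tipR [-70.2 -51.9]
bendL [-58.2  48.7]
bendR [-58.7 -48.7]
leadL [-25.3  49.1]
leadR [-25.8 -49.3]
leadL in [-25.3  38. ]
leadRin [-25.7 -37.5]
lipL [-13.6  48.8]
lipR [-14.1 -48.8]
ledgeR in [-58.4 -33. ]
ledgeL in [-58.  33.]
padL [-93.4  28.7]
padR [-93.4  11.3]
```

View pics/w11z.png

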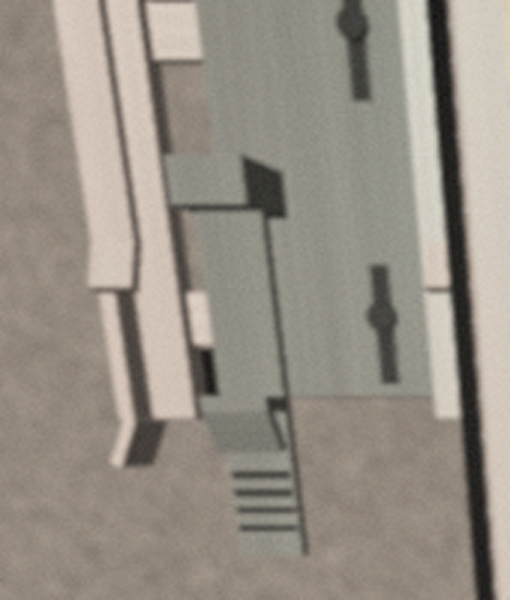

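View pics/w13z.png

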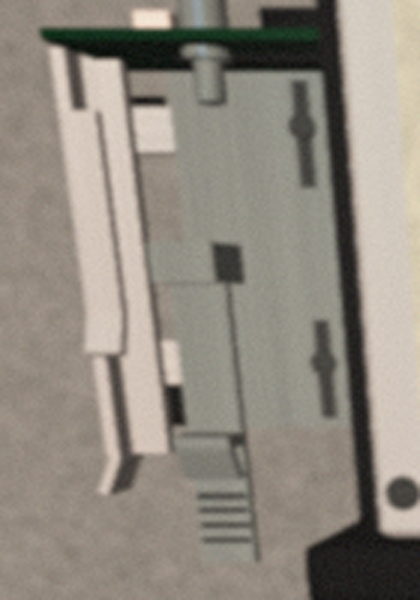

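```bash
python3 - <<'E'
from h import *
import pickle
C={n:pickle.load(open(n+".pkl","rb")) for n in("w11","w12","w13")}
F=dict(w11=(3,30,0,[(-70,51.7,38.5,112,464),(-58,48.7,38.5,122,420),(-25.5,49.1,38.5,89,287),(-25.5,37.7,38.5,131,291),(-58,33,30,198,416),(-58,-33,30,437,418),(-25.5,-37.7,38.5,427,290)]),
w13=(3,70,40,[(-70,51.7,38.5,100,492),(-58,48.7,38.5,108,455),(-25.5,49.1,38.5,86,352),(-25.5,37.7,38.5,119,354),(-58,33,30,168,452)]),
w12=(4,0,0,[(-70,-51.7,38.5,428,255),(-58,-33,30,338,196)]))
def res(p,v=0):
    out=[]
    for n,(k,x0,y0,L) in F.items():
        L=np.array(L,float);uv=np.c_[x0+(L[:,3]+.5)/k-.5,y0+(L[:,4]+.5)/k-.5]
        r=proj(C[n],d2w(p,L[:,:3]))-uv
        if v: print(n,r.round(1).tolist())
        out.append(r.ravel())
    return np.concatenate(out)
r=least_squares(res,[.645,.15,-.2],loss="soft_l1");print(r.x,np.degrees(r.x[2]));res(r.x,1)
for k in F:
    G=F;F={k:G[k]};print(k,least_squares(res,r.x,loss="soft_l1").x.round(4));F=G
# sled in hand: fit 6dof-ish from w12 : sled pose in world
c=C["w12"]
S=[(0,43,26,30,553),(0,-43,26,545,553),(0,43,26,29,515),(8,35,21,82,502),(8,-35,21,496,502)]
o=[(8,43,4)]
P=[(8,35,21),(8,-35,21),(0,43,0),(0,-43,0)]
uv=np.array([(82,503),(496,503),(30,553),(545,553)],float);uv=np.c_[160+(uv[:,0]+.5)/2.3-.5,(uv[:,1]+.5)/2.3-.5]
# predicted from tool pose, assuming nominal grasp
tp=np.array([.412,-.0255,.1881]);th=np.arctan2(2*-.6332*.774,2*.6332**2-1)+np.pi/2;print("tool yaw",np.degrees(th))
for zz in (-3,0,3):
  g=np.array([-30,-14,20]); PP=np.array([(8,35,21),(8,-35,21),(0,43,26),(0,-43,26),(0,43,0),(0,-43,0)],float)-g; PP[:,2]+=1000*(tp[2]+.019)+zz
  print(zz,(proj(c,d2w((tp[0],tp[1],th),PP))).round(1).tolist())
print(uv.round(1).tolist())
E
```

```text
[ 0.64625384  0.14859757 -0.19742204] -11.311449751890533
w11 [[0.3, 0.2], [-1.7, -0.5], [1.8, 0.8], [2.4, -0.6], [-1.3, 0.9], [-0.7, -0.1], [0.5, -0.6]]
w13 [[0.2, 0.5], [-1.1, 0.4], [0.8, 0.2], [2.0, -0.5], [-0.3, 0.3]]
w12 [[-2.4, -0.4], [-0.1, -0.1]]
w11 [ 0.6463  0.1488 -0.1961]
w13 [ 0.648   0.1499 -0.1692]
w12 [ 0.6455  0.1486 -0.185 ]
tool yaw -11.42661198116678
-3 [[195.0, 216.7], [373.4, 216.7], [171.6, 239.7], [395.2, 239.6], [193.7, 225.2], [384.2, 225.2]]
0 [[192.4, 218.2], [374.4, 218.1], [168.6, 241.7], [396.7, 241.6], [191.5, 226.7], [385.3, 226.6]]
3 [[189.8, 219.8], [375.5, 219.7], [165.4, 243.7], [398.3, 243.6], [189.2, 228.2], [386.4, 228.1]]
[[195.4, 218.4], [375.4, 218.4], [172.8, 240.2], [396.7, 240.2]]
```

```bash
python3 - <<'E'
from h import *
for n,uv in [("brown",[(362,165),(393,163),(367,195),(402,190)]),("pump foot",[(417,206),(430,214),(448,205)]),("bottle",[(480,250)])]:
    for p in uv: print(n,ray("scene",*p,0.03 if n=="brown" else 0.0).round(3))
for p in [(337,400),(418,430),(345,362),(415,390)]: print("brown side",ray("side",*p,0.03).round(3))
E
```

```text
brown [0.247 0.226 0.03 ]
brown [0.264 0.317 0.03 ]
brown [0.395 0.185 0.03 ]
brown [0.401 0.285 0.03 ]
pump foot [ 0.445  0.314 -0.   ]
pump foot [ 0.49   0.332 -0.   ]
pump foot [0.467 0.397 0.   ]
bottle [0.664 0.385 0.   ]
brown side [0.377 0.3   0.03 ]
brown side [0.219 0.287 0.03 ]
brown side [0.396 0.221 0.03 ]
brown side [0.251 0.215 0.03 ]
```

Emit:
{"name": "play_rows", "arguments": {"increments": [[[-0.8,1.2,0,0,1.0],[-1.4,2.3,0,0,1.0],[-1.4,2.3,0,0,1.0],[-1.4,2.3,-0.5,0,1.0],[-1.4,2.3,-1.0,0,1.0],[-1.4,2.3,-1.0,0,1.0],[-1.4,2.3,-1.5,0,1.0],[-1.0,1.8,-2.0,0,1.0],[0,0,-2.0,0,1.0],[0,0,-2.0,0,1.0]]]}}

```text
t: 15.02
tool_pos: [0.4361, 0.1784, 0.1377]
eef_rot: [-0.634, 0.774, 0.0, 0.0]
force: [0.8, 0.1, -1.9]
grip_width: 0.159
```

Emit:
{"name": "play_rows", "arguments": {"increments": [[[0,0,-2.0,0,1.0],[0,0,-2.0,0,1.0],[0,0,-2.0,0,1.0],[0,0,-1.5,0,1.0],[0,0,-0.5,0,1.0],[0,0,0,0,1.0],[0,0,0,0,1.0],[0,0,0,0,1.0],[0,0,0,0,1.0],[0,0,0,0,1.0]]]}}

```text
t: 15.85
tool_pos: [0.438, 0.1774, 0.0591]
eef_rot: [-0.633, 0.774, -0.0, 0.001]
force: [0.5, 0.3, -2.4]
grip_width: 0.154
```

```bash
python3 snap.py w14 wrist;python3 snap.py s14 side 200,200,460,395;python3 snap.py c14 scene 310,140,470,260
```

```text
15.85 [0.438  0.1774 0.0591] [-6.329e-01  7.742e-01 -3.000e-04  8.000e-04] [ 0.5  0.3 -2.4] [0.07 0.17 0.01] 0.154
15.9 [0.4379 0.1773 0.0589] [-6.329e-01  7.742e-01 -2.000e-04  7.000e-04] [ 0.7 -1.2 -1.5] [ 0.08  0.08 -0.05] 0.153
scale 3.076923076923077
15.95 [0.4378 0.1773 0.0588] [-6.329e-01  7.743e-01 -2.000e-04  6.000e-04] [-0.8 -0.1 -1.5] [-0.01  0.14 -0.02] 0.154
scale 5.0
```

View pics/w14.png

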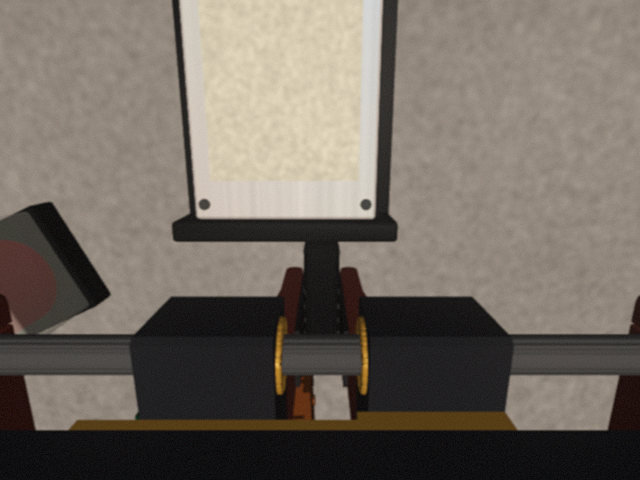

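View pics/s14.png

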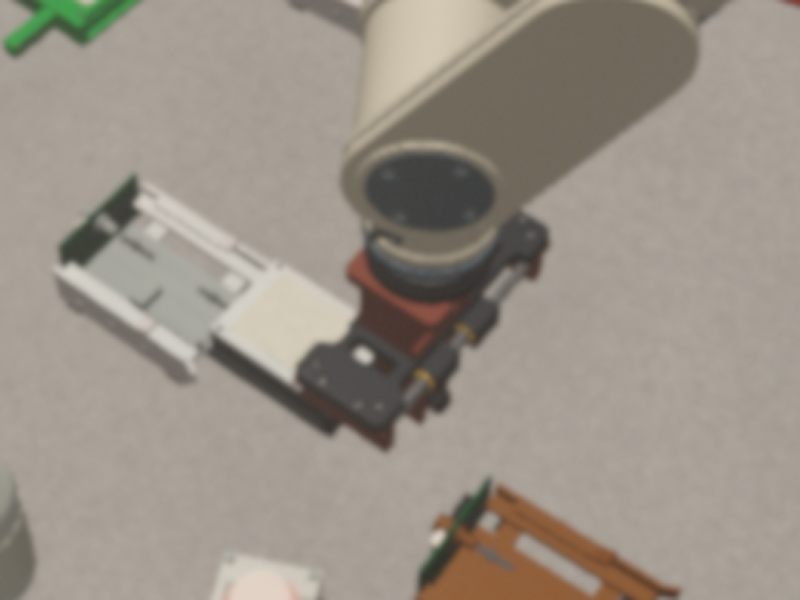

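View pics/c14.png

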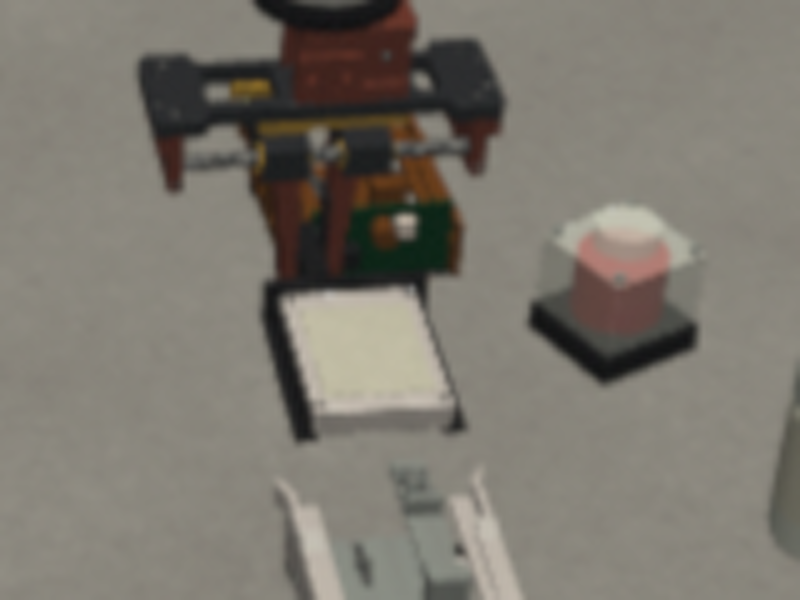

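Emit:
{"name": "play_rows", "arguments": {"increments": [[[0,-0.07,-0.4,0,1.0],[0,0,-0.5,0,1.0],[0,0,-0.5,0,1.0],[0,0,-0.5,0,1.0],[0,0,-0.3,0,1.0],[0,0,0,0,1.0],[0,0,0,0,1.0],[0,0,0,0,1.0],[0,0,0,0,1.0],[0,0,0,0,1.0]]]}}

```text
t: 16.83
tool_pos: [0.4376, 0.1765, 0.0364]
eef_rot: [-0.633, 0.774, -0.0, 0.0]
force: [-0.1, -0.1, -2.3]
grip_width: 0.156
```

```bash
python3 snap.py c15 scene 340,180,440,255;python3 snap.py s15 side 210,240,330,330; python3 - <<'E'
from h import *
import pickle
o=manip.get_obs();B=np.array([.6463,.1486,-.1974])
q=o["tool_pos"][:2]-B[:2];c,s=np.cos(B[2]),np.sin(B[2]);px,py=(c*q[0]+s*q[1])*1000,(-s*q[0]+c*q[1])*1000
print(px,py,o["tool_pos"][2])
ox,oy=px+30,py+14-.6
z=30+(o["tool_pos"][2]-.0328)*1000
P=[(ox+105,oy+43,z+4),(ox+105,oy-43,z+4),(ox+105,oy-43,z),(ox+105,oy+43,z),(ox+108,oy-35,z+21),(ox+108,oy+35,z+21),(-70,51.7,38.5),(-70,-51.7,38.5),(-58,33,30),(-58,-33,30)]
print("scene",((proj(manip.calibration("scene"),d2w(B,P))-[340,180]+.5)*8-.5).round(0).tolist())
print("side",((proj(manip.calibration("side"),d2w(B,P))-[210,240]+.5)*(20/3)-.5).round(0).tolist())
E
```

```text
16.8333 [0.4376 0.1765 0.0364] [-6.329e-01  7.742e-01 -1.000e-04  2.000e-04] [-0.1 -0.1 -2.3] [ 0.05  0.18 -0.06] 0.156
scale 8.0
16.8833 [0.4376 0.1765 0.0364] [-6.329e-01  7.742e-01 -1.000e-04  2.000e-04] [ 0.   0.1 -2. ] [0.02 0.15 0.01] 0.157
scale 6.666666666666667
-210.1520370762504 -13.546849426811486 0.03633371427467956
scene [[500.0, 419.0], [228.0, 437.0], [227.0, 447.0], [499.0, 429.0], [259.0, 398.0], [482.0, 383.0], [532.0, 424.0], [204.0, 447.0], [479.0, 474.0], [269.0, 488.0]]
side [[382.0, 526.0], [556.0, 343.0], [556.0, 350.0], [383.0, 533.0], [531.0, 325.0], [388.0, 474.0], [351.0, 535.0], [560.0, 316.0], [362.0, 489.0], [495.0, 350.0]]
```

View pics/c15.png

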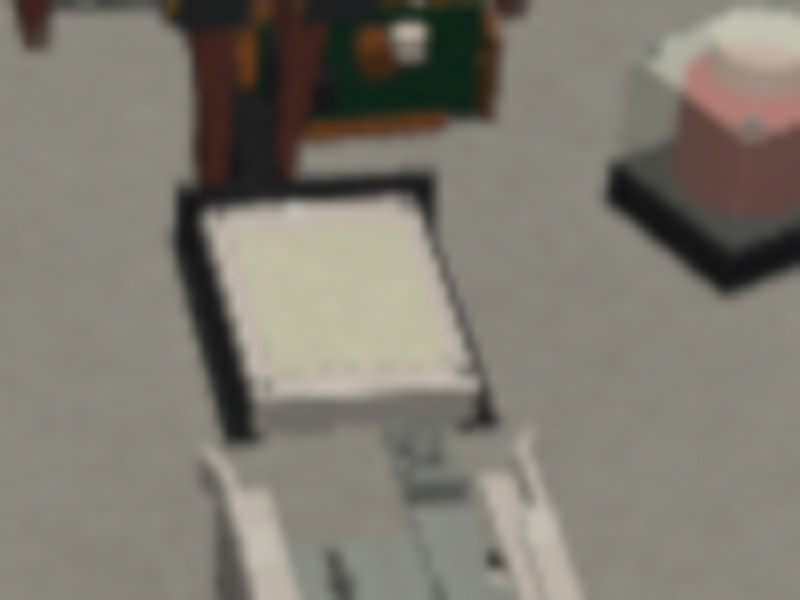

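View pics/s15.png

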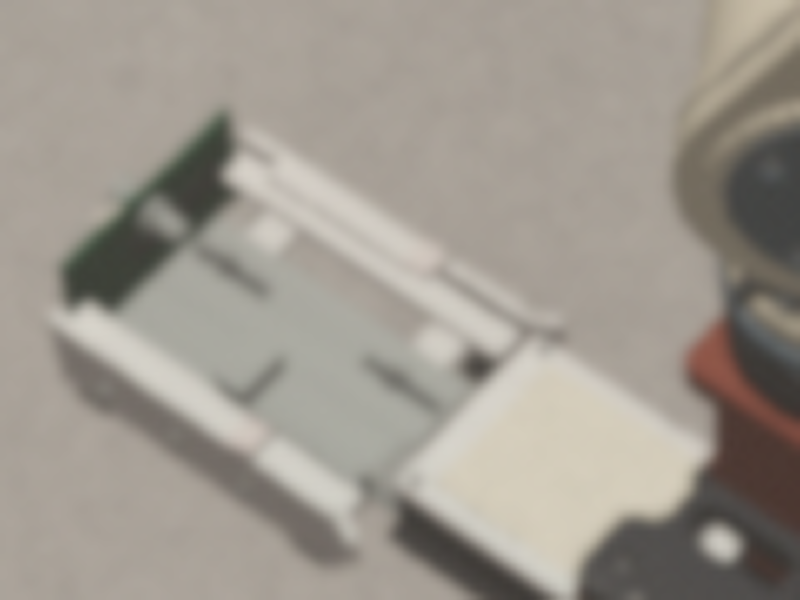

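Emit:
{"name": "play_rows", "arguments": {"increments": [[[0.3,-0.06,0,0,1.0],[0.3,-0.06,0,0,1.0],[0.3,-0.06,0,0,1.0],[0.3,-0.06,0,0,1.0],[0.3,-0.06,0,0,1.0],[0.3,-0.06,0,0,1.0],[0.3,-0.06,0,0,1.0],[0.3,-0.06,0,0,1.0],[0.3,-0.06,0,0,1.0],[0,0,0,0,1.0]]]}}

```text
t: 17.77
tool_pos: [0.4653, 0.171, 0.0362]
eef_rot: [-0.633, 0.774, -0.0, 0.0]
force: [0.2, 0.4, -1.0]
grip_width: 0.154
```

```bash
python3 snap.py c16 scene 340,180,440,255; python3 snap.py w16 wrist
```

```text
17.7667 [0.4653 0.171  0.0362] [-6.328e-01  7.743e-01 -2.000e-04  4.000e-04] [ 0.2  0.4 -1. ] [0.04 0.15 0.01] 0.154
scale 8.0
17.8167 [0.4648 0.171  0.0362] [-6.328e-01  7.743e-01 -0.000e+00  1.000e-04] [-0.9  0.2 -1.8] [0.09 0.14 0.02] 0.157
```

View pics/c16.png

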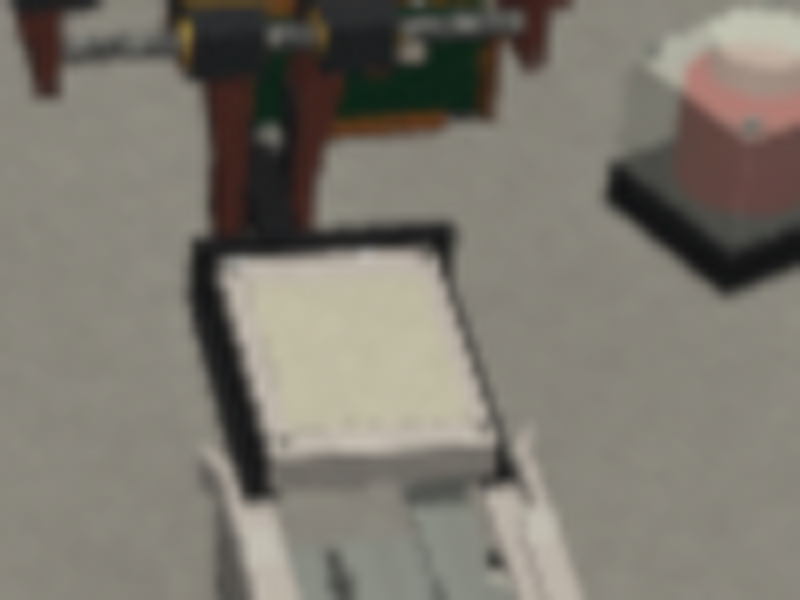

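View pics/w16.png

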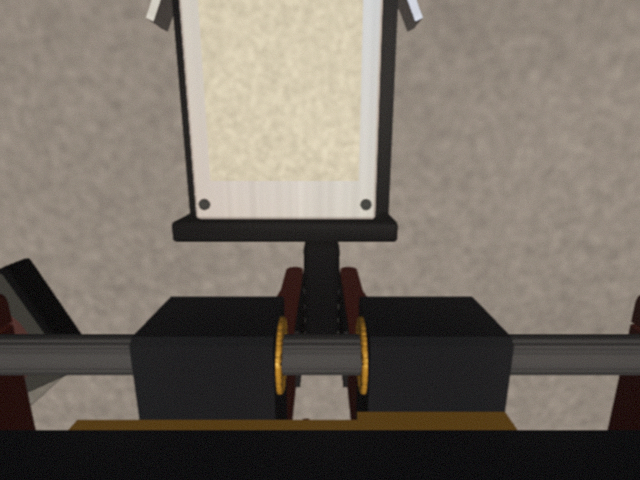

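Emit:
{"name": "play_rows", "arguments": {"increments": [[[0,0,-0.05,0,1.0],[0,0,-0.05,0,1.0],[0,0,-0.05,0,1.0],[0,0,-0.05,0,1.0],[0,0,-0.05,0,1.0],[0,0,-0.03,0,1.0],[0,0,0,0,1.0],[0,0,0,0,1.0],[0,0,0,0,1.0],[0,0,0,0,1.0]]]}}

```text
t: 18.7
tool_pos: [0.4645, 0.1711, 0.0334]
eef_rot: [-0.633, 0.774, -0.0, 0.0]
force: [-0.6, 1.0, -1.8]
grip_width: 0.157
```

Emit:
{"name": "play_rows", "arguments": {"increments": [[[0,0,-0.03,0,1.0],[0.3,-0.06,0,0,1.0],[0.3,-0.06,0,0,1.0],[0.3,-0.06,0,0,1.0],[0.3,-0.06,0,0,1.0],[0.3,-0.06,0,0,1.0],[0.3,-0.06,0,0,1.0],[0.3,-0.06,0,0,1.0],[0.3,-0.06,0,0,1.0],[0,0,0,0,1.0]]]}}

```text
t: 19.53
tool_pos: [0.4893, 0.1662, 0.0331]
eef_rot: [-0.633, 0.774, -0.0, 0.0]
force: [0.4, 0.6, -2.4]
grip_width: 0.154
```

```bash
python3 snap.py w17 wrist
```

```text
19.5333 [0.4893 0.1662 0.0331] [-6.328e-01  7.743e-01 -1.000e-04  3.000e-04] [ 0.4  0.6 -2.4] [ 0.06  0.14 -0.01] 0.154
```

View pics/w17.png

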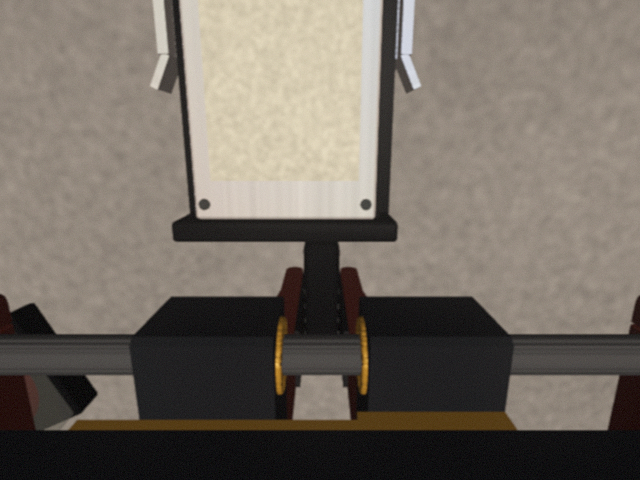

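Emit:
{"name": "play_rows", "arguments": {"increments": [[[0.3,-0.06,0,0,1.0],[0.3,-0.06,0,0,1.0],[0.3,-0.06,0,0,1.0],[0.3,-0.06,0,0,1.0],[0.3,-0.06,0,0,1.0],[0.3,-0.06,0,0,1.0],[0.3,-0.06,0,0,1.0],[0.3,-0.06,0,0,1.0],[0.3,-0.06,0,0,1.0],[0,0,0,0,1.0]]]}}

```text
t: 20.42
tool_pos: [0.5163, 0.1608, 0.0331]
eef_rot: [-0.633, 0.774, -0.0, 0.0]
force: [0.2, 1.2, -2.2]
grip_width: 0.155
```

```bash
python3 snap.py w18 wrist
```

```text
20.4167 [0.5163 0.1608 0.0331] [-6.329e-01  7.743e-01 -2.000e-04  3.000e-04] [ 0.2  1.2 -2.2] [ 0.    0.15 -0.02] 0.155
```

View pics/w18.png

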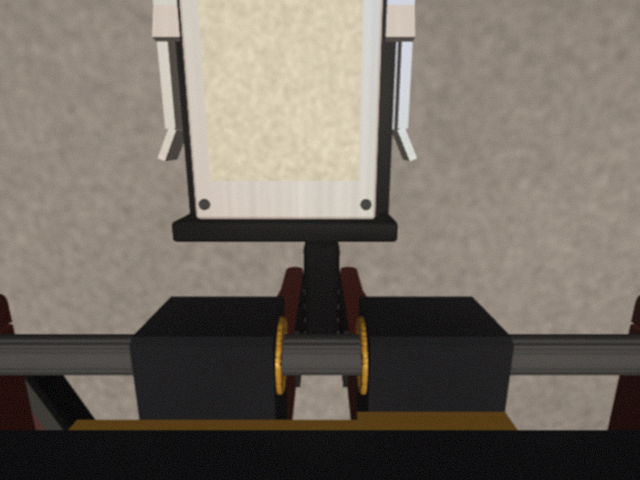

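Emit:
{"name": "play_rows", "arguments": {"increments": [[[0.2,-0.05,0,0,1.0],[0.2,-0.05,0,0,1.0],[0.2,-0.04,0,0,1.0],[0.2,-0.04,0,0,1.0],[0.2,-0.04,0,0,1.0],[0.2,-0.04,0,0,1.0],[0.2,-0.04,0,0,1.0],[0.1,-0.02,0,0,1.0],[0,0,0,0,1.0],[0,0,0,0,1.0]]]}}

```text
t: 21.3
tool_pos: [0.5305, 0.1576, 0.033]
eef_rot: [-0.633, 0.774, 0.0, -0.0]
force: [0.4, 0.9, -1.8]
grip_width: 0.153
```

```bash
python3 snap.py w19 wrist
```

```text
21.3 [0.5305 0.1576 0.033 ] [-0.6329  0.7742  0.     -0.    ] [ 0.4  0.9 -1.8] [0.07 0.18 0.02] 0.153
```

View pics/w19.png

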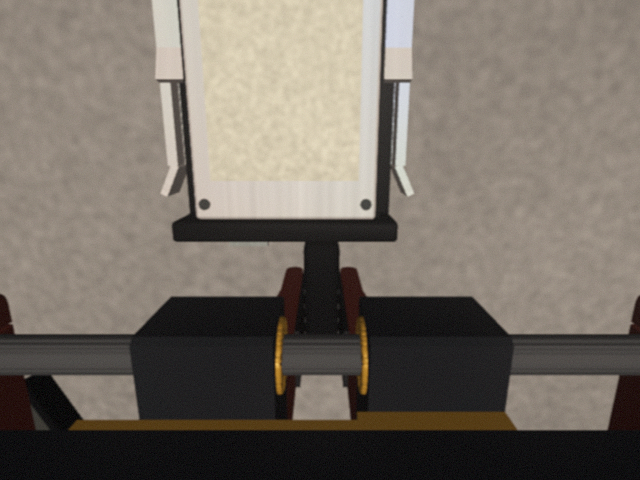

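Emit:
{"name": "play_rows", "arguments": {"increments": [[[0.1,-0.02,0,0,1.0],[0.1,-0.02,0,0,1.0],[0.1,-0.02,0,0,1.0],[0.1,-0.02,0,0,1.0],[0.1,-0.02,0,0,1.0],[0.1,-0.02,0,0,1.0],[0.1,-0.02,0,0,1.0],[0.1,-0.02,0,0,1.0],[0,0,0,0,1.0],[0,0,0,0,1.0]]]}}

```text
t: 22.18
tool_pos: [0.5385, 0.156, 0.0331]
eef_rot: [-0.633, 0.774, 0.0, -0.0]
force: [-0.5, -0.7, -1.6]
grip_width: 0.156
```

Emit:
{"name": "play_rows", "arguments": {"increments": [[[0.1,-0.02,0,0,1.0],[0.1,-0.02,0,0,1.0],[0.1,-0.02,0,0,1.0],[0.1,-0.02,0,0,1.0],[0.1,-0.02,0,0,1.0],[0.1,-0.02,0,0,1.0],[0,0,0,0,1.0],[0,0,0,0,1.0],[0,0,0,0,1.0],[0,0,0,0,1.0]]]}}

```text
t: 23.02
tool_pos: [0.5444, 0.1549, 0.033]
eef_rot: [-0.633, 0.774, 0.0, -0.0]
force: [0.5, 0.4, -1.7]
grip_width: 0.152
```

Emit:
{"name": "play_rows", "arguments": {"increments": [[[0.1,-0.02,0,0,1.0],[0.1,-0.02,0,0,1.0],[0.1,-0.02,0,0,1.0],[0.1,-0.02,0,0,1.0],[0.1,-0.02,0,0,1.0],[0.1,-0.02,0,0,1.0],[0,0,0,0,1.0],[0,0,0,0,1.0],[0,0,0,0,1.0],[0,0,0,0,1.0]]]}}

```text
t: 23.85
tool_pos: [0.5503, 0.1536, 0.0331]
eef_rot: [-0.633, 0.774, 0.0, -0.0]
force: [-4.9, 0.3, 2.7]
grip_width: 0.157
```

Emit:
{"name": "play_rows", "arguments": {"increments": [[[0.1,-0.02,0,0,1.0],[0.1,-0.02,0,0,1.0],[0.1,-0.02,0,0,1.0],[0.1,-0.02,0,0,1.0],[0.1,-0.02,0,0,1.0],[0,0,0,0,1.0],[0,0,0,0,1.0],[0,0,0,0,1.0],[0,0,0,0,1.0],[0,0,0,0,1.0]]]}}

```text
t: 24.68
tool_pos: [0.5554, 0.1526, 0.0332]
eef_rot: [-0.633, 0.774, 0.0, -0.0]
force: [-4.7, 0.6, 3.7]
grip_width: 0.158
```

Emit:
{"name": "play_rows", "arguments": {"increments": [[[0.1,-0.02,0,0,1.0],[0.1,-0.02,0,0,1.0],[0.1,-0.02,0,0,1.0],[0.1,-0.02,0,0,1.0],[0,0,0,0,1.0],[0,0,0,0,1.0],[0,0,0,0,1.0],[0,0,0,0,1.0],[0,0,0,0,1.0],[0,0,0,0,1.0]]]}}

```text
t: 25.52
tool_pos: [0.5591, 0.1518, 0.0331]
eef_rot: [-0.633, 0.774, 0.0, -0.0]
force: [-6.3, 1.3, 4.8]
grip_width: 0.153
```

Emit:
{"name": "play_rows", "arguments": {"increments": [[[0.1,-0.02,0,0,1.0],[0.1,-0.02,0,0,1.0],[0.1,-0.02,0,0,1.0],[0.1,-0.02,0,0,1.0],[0,0,0,0,1.0],[0,0,0,0,1.0],[0,0,0,0,1.0],[0,0,0,0,1.0],[0,0,0,0,1.0],[0,0,0,0,1.0]]]}}

```text
t: 26.35
tool_pos: [0.5629, 0.151, 0.0331]
eef_rot: [-0.633, 0.774, 0.0, -0.001]
force: [-7.1, 0.9, 5.0]
grip_width: 0.159
```

```bash
python3 snap.py w20 wrist;python3 snap.py s20 side 210,240,330,330
```

```text
26.35 [0.5629 0.151  0.0331] [-6.328e-01  7.743e-01  3.000e-04 -5.000e-04] [-7.1  0.9  5. ] [0.26 0.99 0.04] 0.159
26.4 [0.5628 0.151  0.0331] [-6.328e-01  7.743e-01  4.000e-04 -5.000e-04] [-6.9  0.2  5.2] [0.27 1.   0.05] 0.156
scale 6.666666666666667
```

View pics/w20.png

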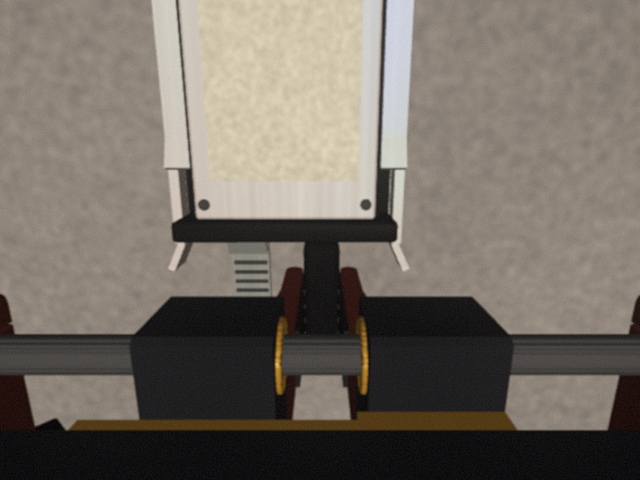

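View pics/s20.png

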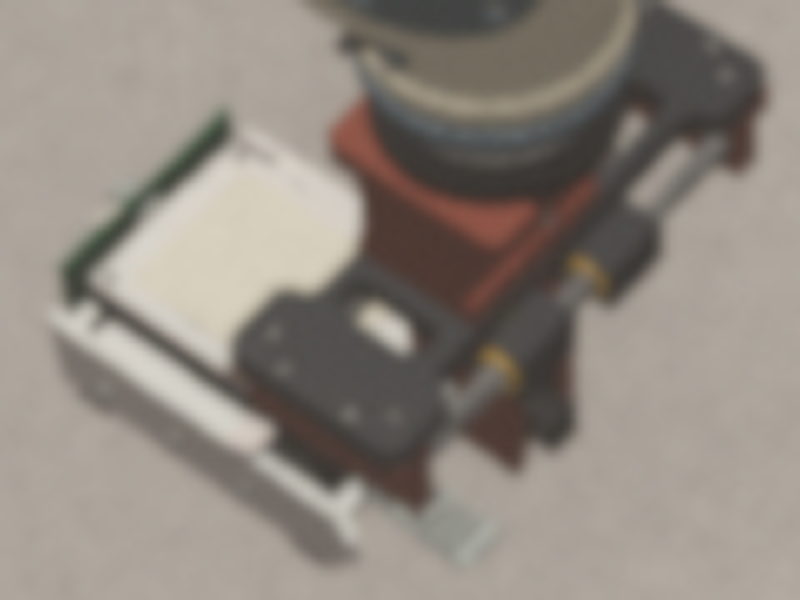

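Emit:
{"name": "play_rows", "arguments": {"increments": [[[0.1,-0.02,0,0,1.0],[0.1,-0.02,0,0,1.0],[0.1,-0.02,0,0,1.0],[0,0,0,0,1.0],[0,0,0,0,1.0],[0,0,0,0,1.0],[0,0,0,0,1.0],[0,0,0,0,1.0],[0,0,0,0,1.0],[0,0,0,0,1.0]]]}}

```text
t: 27.28
tool_pos: [0.5654, 0.1503, 0.0325]
eef_rot: [-0.633, 0.774, 0.001, -0.001]
force: [-6.4, 1.8, 1.5]
grip_width: 0.155
```

Emit:
{"name": "play_rows", "arguments": {"increments": [[[0.1,-0.02,0,0,1.0],[0.05,-0.01,0,0,1.0],[0,0,0,0,1.0],[0,0,0,0,1.0],[0,0,0,0,1.0],[0,0,0,0,1.0],[0,0,0,0,1.0],[0,0,0,0,1.0],[0,0,0,0,1.0],[0,0,0,0,1.0]]]}}

```text
t: 28.12
tool_pos: [0.566, 0.15, 0.0324]
eef_rot: [-0.633, 0.774, 0.001, -0.002]
force: [-8.4, 2.5, 3.0]
grip_width: 0.158
```

```bash
python3 snap.py w21 wrist 220,215,320,290
```

```text
28.1167 [0.566  0.15   0.0324] [-0.6329  0.7742  0.001  -0.0017] [-8.4  2.5  3. ] [0.33 1.24 0.1 ] 0.158
scale 8.0
```

View pics/w21.png

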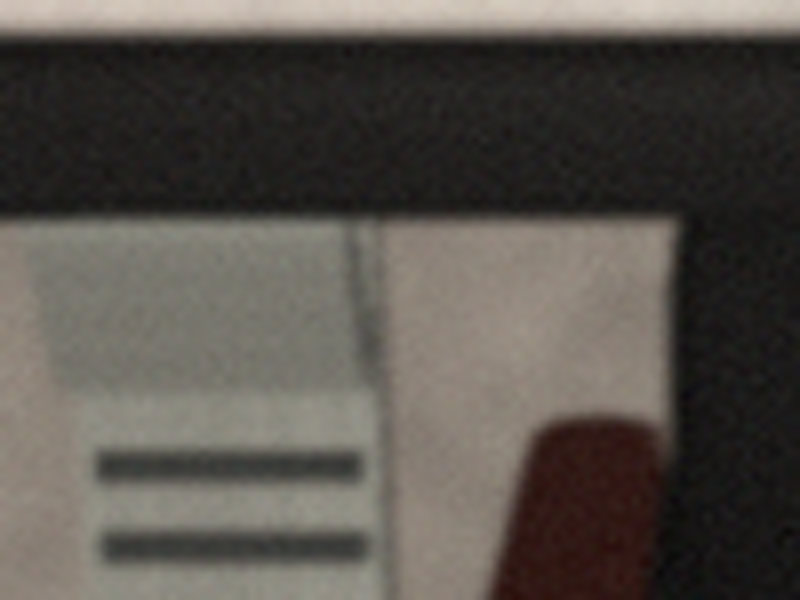

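```bash
python3 - <<'E'
from h import *
import pickle
A=np.array([.6396,-.1832,-.1199]);cA=pickle.load(open("wA.pkl","rb"))
def inv(pose,w):
    q=w[:2]-pose[:2];cc,s=np.cos(pose[2]),np.sin(pose[2]);return np.array([cc*q[0]+s*q[1],-s*q[0]+cc*q[1]])*1000
print("A: latched, at z24 dock coords")
for n,X,Y in [("s1L",222,380),("s1R",307,380),("s2",265,407),("edge",265,347),("toothedge",260,290),("bez",260,269)]:
    print(n,inv(A,ray("",240+(X+.5)/5-.5,100+(Y+.5)/5-.5,.024,cA)).round(1))
c=pickle.load(open("w21.pkl","rb"));B=np.array([.6463,.1486,-.1974])
for z in (.024,.020,.016):
  print("B z",z)
  for n,X,Y in [("s1L",97,465),("s1R",360,465),("s2",230,547),("edge",230,393),("tooth",200,240)]:
    print(n,inv(B,ray("",220+(X+.5)/8-.5,215+(Y+.5)/8-.5,z,c)).round(1))
print("bezel z56",inv(B,ray("",300,215+215/8,.056,c)))
print("tcp",inv(B,np.array([.566,.15])))
E
```

```text
A: latched, at z24 dock coords
s1L [-71.  28.]
s1R [-71.1  11.9]
s2 [-76.2  20. ]
edge [-64.9  19.7]
toothedge [-54.3  20.4]
bez [-50.5  20.3]
B z 0.024
s1L [-73.2  27.9]
s1R [-73.2  12.2]
s2 [-78.4  20.2]
edge [-68.7  19.7]
tooth [-59.2  21. ]
B z 0.02
s1L [-74.6  28.9]
s1R [-74.7  12.8]
s2 [-80.  21.]
edge [-70.   20.5]
tooth [-60.4  21.8]
B z 0.016
s1L [-76.   29.9]
s1R [-76.1  13.4]
s2 [-81.5  21.8]
edge [-71.3  21.3]
tooth [-61.5  22.7]
bezel z56 [-49.42862269  -6.83197528]
tcp [-79.01512702 -14.37566354]
```

Emit:
{"name": "play_rows", "arguments": {"increments": [[[-0.1,0.02,0,0,1.0],[0,0,0,0,1.0],[0,0,0,0,3.4],[0,0,0,0,3.4],[0,0,0,0,3.4],[0,0,0,0,3.4],[0,0,0,0,3.4],[0,0,0.5,0,3.4],[0,0,1.0,0,3.4],[0,0,1.5,0,3.4]]]}}

```text
t: 29.0
tool_pos: [0.5663, 0.1502, 0.0631]
eef_rot: [-0.633, 0.774, 0.0, -0.001]
force: [-0.4, -0.1, -0.5]
grip_width: 0.387
```

Emit:
{"name": "play_rows", "arguments": {"increments": [[[0,0,2.0,0,3.4],[0,0,2.5,0,3.4],[0,0,2.5,0,3.4],[0,0,2.5,0,3.4],[0,0,2.5,0,3.4],[0,0,2.0,0,3.4],[0,0,1.0,0,3.4],[0,0,0,0,3.4],[0,0,0,0,3.4],[0,0,0,0,3.4]]]}}

```text
t: 29.83
tool_pos: [0.5661, 0.1501, 0.2119]
eef_rot: [-0.633, 0.774, 0.0, -0.001]
force: [0.7, -0.8, -0.4]
grip_width: 0.385
```

```bash
python3 snap.py w22 wrist 230,90,390,210; python3 snap.py s22 side
```

```text
29.8333 [0.5661 0.1501 0.2119] [-6.329e-01  7.742e-01  4.000e-04 -9.000e-04] [ 0.7 -0.8 -0.4] [ 0.03  0.04 -0.  ] 0.385
scale 5.0
29.8833 [0.566  0.1501 0.2116] [-6.329e-01  7.742e-01  6.000e-04 -1.200e-03] [ 0.5 -0.3 -0.3] [0.02 0.01 0.01] 0.389
```

View pics/w22f.png

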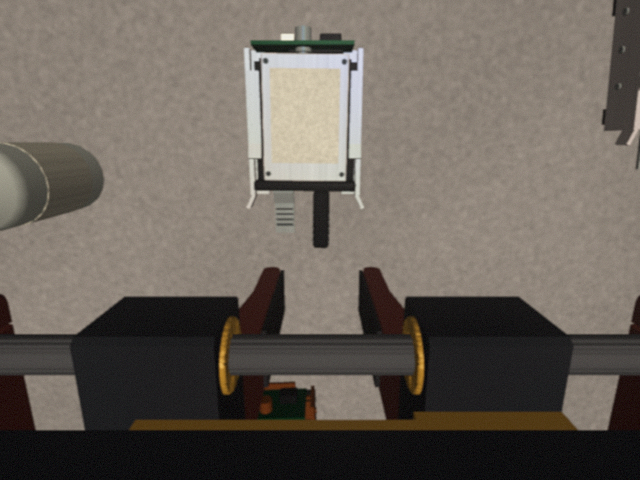

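View pics/w22.png

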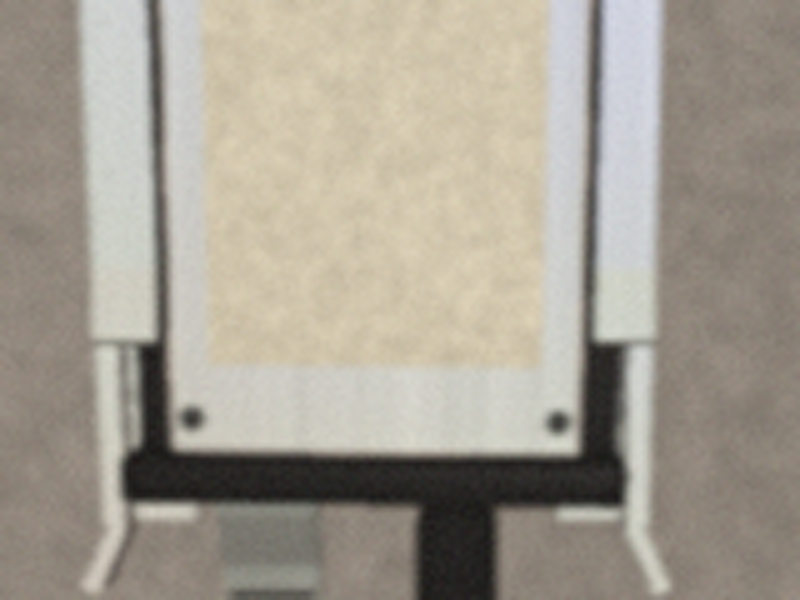

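View pics/s22.png

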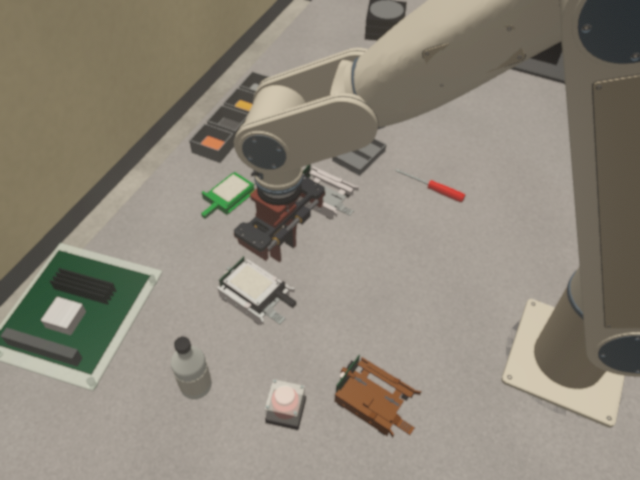

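```bash
python3 - <<'E'
from h import *
import pickle
c=pickle.load(open("w22.pkl","rb"))
B=np.array([.6463,.1486,-.1974])
def inv(pose,w):
    q=w[:2]-pose[:2];cc,s=np.cos(pose[2]),np.sin(pose[2]);return np.array([cc*q[0]+s*q[1],-s*q[0]+cc*q[1]])*1000
S=lambda X,Y:(230+(X+.5)/5-.5,90+(Y+.5)/5-.5)
# refit dock B in this view
L=[(-70,51.7,38.5,84,591),(-70,-51.7,38.5,668,591),(-25.5,49.1,38.5,93,341),(-25.5,-49.1,38.5,657,341),(-25.5,37.7,38.5,157,341),(-25.5,-37.7,38.5,594,341)]
print("dockB");B=fit(c,[a[:3] for a in L],[S(*a[3:]) for a in L],B)
L=[(0,43,56,125,500),(0,-43,56,624,503),(8,43,56,125,455),(8,-43,56,624,457),(8,35,51,170,453),(8,-35,51,582,456)]
print("sled");p=fit(c,[a[:3] for a in L],[S(*a[3:]) for a in L],[.596,.158,-.19]);print("sled in B",inv(B,p[:2]),np.degrees(p[2]-B[2]))
im=cv2.imread("pics/w22f.png");cv2.imwrite("pics/w22p.png",cv2.resize(im[180:240,255:345],None,fx=8,fy=8,interpolation=cv2.INTER_CUBIC))
for z in(.024,.018): print(z,"edge",inv(B,ray("",*S(275,565),z,c)))
print("if latched: bezel/pad edge rows",[(90-0,proj(c,d2w(B,[inv(B,p[:2])[0]-14.9,20,24])))])
np.save("B.npy",B)
E
```

```text
dockB
pose [ 0.6457  0.1478 -0.2012] deg -11.53
[[1.3, 0.2], [-0.7, 0.3], [0.1, -0.2], [-0.1, -0.1], [0.4, -0.2], [-0.6, -0.1]]
sled
pose [ 0.5949  0.1578 -0.2059] deg -11.8
[[-1.0, 0.4], [1.1, 0.4], [-1.3, -0.1], [1.4, 0.0], [0.1, -0.2], [-0.1, -0.4]]
sled in B [-51.79081584  -0.44756261] -0.26812051612598525
0.024 edge [-67.33230514  19.73182738]
0.018 edge [-68.28227353  20.30656619]
if latched: bezel/pad edge rows [(90, array([[284.29779453, 201.92017349]]))]
```

View pics/w22p.png

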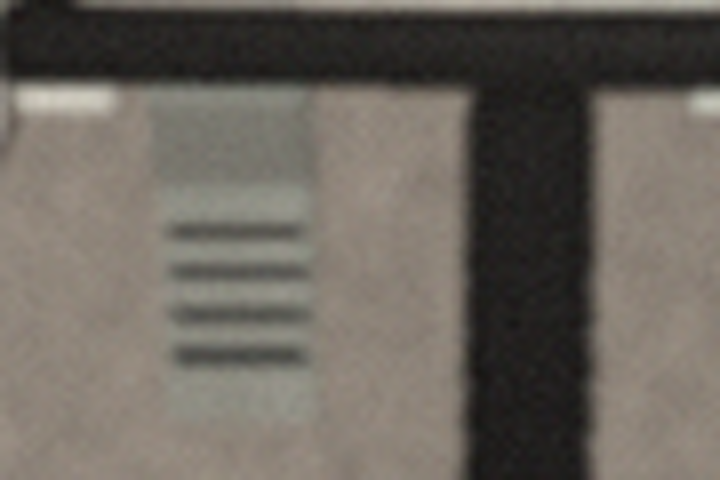

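```bash
python3 -c "
from plant import manip
print(manip.sign_off())"
```

```text
the job is handed in; nothing more can be done
None
```

I moved the sled from dock A into dock B, and my last checks indicate it is latched there. I handed the job in at about 30 s of the 54 s allowed.

- **Release:** I pressed dock A's catch with about 5 N and the sled sprang out about 25 mm. It came out slightly skewed, and gripping the tab straightened it.
- **Draw and carry:** I drew the sled off its rails with a 50 N grip and carried it over to dock B. The largest upward load while it was on the rails was about 6 N.
- **Insertion:** The highest push-back I read, at the end of each move call, was about 8 N. The upward load fell as the sled reached home, which I took as the click, and it stopped against the hard stop.
- **Final check, gripper open and clear:** The sled sits at about x -51.8 mm in dock B, roughly 2.5 mm back from the stop. Its position relative to the catch pad matches the latched sled in dock A to about 1 mm, and the pad is at its raised height.

The catch and ejector joints cannot be read directly, so "latched" rests on those images and the force drop. In the overhead and side views the bystanders looked unmoved. The wrist camera's poses for dock B varied by 1 to 2 mm between views, but the forces showed no sign of jamming.

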